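# Set the inspection slide to its mark against the gear play and clamp it

### The job

The board slide under the pen microscope has been wound past its set mark and its gears have play. Work the handwheel by its crank grip, not the table by hand: wind back until the index stands well short of the mark (5 mm or so), then come up on the mark turning clockwise only, stop with the index opposite the mark's tooth and do not turn the wheel back. Then swing the clamp lever clockwise until it pulls up firm (a push of about 15 N on its end, never more than 25 N), let go, and leave the setting, the mark and everything else on the bench as they are.

Things in the scene. Friction and masses are not known exactly. Their poses are not given: they have to be found in the camera images.
- slide_base: Fixed base of the slide: aluminium bed 340 x 86 mm, 40 mm high, on a dark sole plate. Origin: centre of its underside, on the bench. Its x runs across the bed, away from the handwheel; its y is the slide's direction, FORWARD is +y; z up. A pen microscope leans in from its +x, -y corner: post at x +125, y -130 mm, 205 mm tall; the pen's nose at x +68, y -62, 120 mm high.
- wheel_axis (a point): Point on the upright axis of the black handwheel, 100 mm above the bench. Wheel 80 mm across, rim top at 76, hub top at 82 mm; it stands on a grey housing at x -80, y -70 mm of the base. Seen from above, clockwise drives the carriage forward (+y), anticlockwise back, 7 mm per radian once the play is taken up. About 3 to 5 N at the grip moves it, 1 N inside the play.
- grip (a point): Middle of the wheel's crank grip: an upright black round handle, 16 mm thick, from 78 to 119 mm above the bench, 31 mm from the wheel's axis; this point is 100 mm up. It spins freely on its pin, so a hand that keeps its heading can carry it round the axis in a circle. It starts at any angle round the wheel.
- wheel_play (a joint): Where the wheel stands in the play between wheel and gears (rad, -0.2 to 0.2). +0.2: slack taken up clockwise, the wheel bears on the gears in the forward sense; -0.2: taken up anticlockwise. The whole play of 0.4 rad is 12 mm at the grip or 2.8 mm of carriage. The wheel stays where it is left in it.
- index (a point): Tip of the index: a small dark steel blade jutting from the carriage's far (+x) side over the scale bar (black graduations every 10 mm), 51.5 mm above the bench. It moves with the carriage along the base's y.
- mark (a point): Tip of the set mark: the tooth of a small steel rider (14 mm wide, brass thumbscrew) nipped on the outside of the scale bar, pointing at the index, 51.5 mm above the bench. The index is on the mark when both have the same y in the base's frame; this point's y axis is parallel to the base's. At the start the index is 5 to 20 mm forward of it (past it).
- stage_table: Table of the carriage: aluminium block 86 (x) x 116 (y) x 22 mm, top 64 mm above the bench; a green circuit board between two black jaws on its -y half (top 78 mm). Origin at the middle of the block, at bench height. It is moved by the wheel, not pushed.
- clamp_lever: Clamp lever on the table's +y half: black hub 20 mm thick, its top 98 mm above the bench, with a rod 13 mm thick. Origin on the hub's upright axis at the table's top (64 mm). Clockwise from above tightens: it swings freely (under 2 N at its end) for 0.4 to 1.2 rad, not known beforehand, then bites: from some 8 N it turns on, stiffening by about 1 N per mm at its end. It stays where it is left.
- lever_tip (a point): Centre of the round end of the clamp lever's rod (13 mm thick), 64 mm from the lever's axis, 98 mm above the bench. At the start the lever points somewhere between 95 and 180 degrees anticlockwise from the base's x axis (from +y round to -x); clockwise carries the end over +y towards +x.
- slide_bed: Ground steel way let into the top of the bed, on which the clamp's foot bears. Fixed to the base; origin at the base's origin.
- iron_tin: Bystander: open steel tin, 64 mm across, 40 mm tall. Origin under its centre.
- flux_jar: Bystander: small white jar with a black lid, 44 mm across, 45 mm tall. Origin under its centre.
- solder_reel: Bystander: grey solder reel, 60 mm across, 40 mm tall. Origin under its centre.
- screwdriver: Bystander: screwdriver, 170 mm long, lying on the bench.
- pliers: Bystander: pliers, 160 mm long, lying on the bench.
- spare_board: Bystander: spare circuit board 90 x 70 mm on four small feet, 20 mm tall.
- clamp_foot: Brass foot of the clamp, under the table (hidden), which the lever presses down on the bed once it bites. Origin under its centre.

How it is judged:
By the outcome, as a careful person would: the job done as asked, in the order asked, and still so for the second after the job is handed in, with the robot touching nothing.
It also fails if it takes over 61 s, if anything falls off the work surface, if the arm or the gripper's body presses on something with over 40 N, if the wrist force passes 120 N, or if a joint passes its speed limit or range.

### The arm

A 6-joint arm with a two-finger parallel gripper is mounted at the origin on the work surface. World frame = base frame: x ahead of the robot, y to its left, z up, the work surface at z = 0. Lengths are in m, angles in degrees, forces in N, time in s.
With the tool pointing down it reaches from about 0.25 to 0.725 m from the base axis. Payload 9.7 kg.
Tool frame: the origin (TCP) lies midway between the tips of the shut fingers; the grasp point (between the pads) lies 19 mm behind it; y points along the fingers, x is the direction in which the jaws open and shut, and the axes are right-handed (so a half turn about y gives the same grasp; the last joint's range is limited). The gripper opens to 85 mm and grips with 20 to 120 N. Pads are 22 mm wide; open, the fingers measure 114 mm over their backs; the gripper's body (76 mm by 85 mm) begins 54 mm behind the grasp point. The pads swing forward as they close: fully open they stand 13 mm farther back than shut.
Start: joints at [-75, 4.979, 10.078, 95.1, 0, 90], TCP at [0.142, -0.531, 0.231] pointing down, gripper open.
Joint ranges: [-179.16, 179.16], [-48.56, 103.87], [-65.8, 70.77], [-126.05, 130.52], [-82.76, 87.17], [-180, 180]. Speed limits (degrees/s): [127.2, 127.2, 147.25, 180, 180, 180].

### API

Orientations are given as [roll, pitch, yaw] about the fixed x, y, z axes, in that order (R = Rz(yaw) Ry(pitch) Rx(roll)).
In Python, from workcell import get_obs, camera, job_done gives the robot as it stands.
- The arm moves only by the tool play_rows, never from a script. Its argument "moves" is a list of rows, each a list of 3 entries, a list of its own where there are three numbers: the turn, a rotation vector about the tool's x, y, z in degrees, then the shift along the tool's x, y, z in m, then the opening in per cent of the stroke, from 0 (shut) to 100 (fully open). A call has exactly 5 rows; each row is the pose to reach, as a shift and turn from the pose commanded when the call began, along the tool's axes at that moment; what a row does not reach only later rows make up. A row lasts 1/10 s, in which the tool goes at most 50 mm and 8.59 degrees, less where a joint would pass 70% of its speed; a pose out of reach is approached as far as the arm can. A call with a gripper value outside its range is refused whole. The fingers move at their own pace and stop on an object; "grip_force" is the grip in N (left out, the last holds). Time passes only in rows, so rows that repeat a pose let the fingers close, or fill a call up. It gives the time, the measured TCP pose, the force and the opening at its end, in the units of the state.
- get_obs(): the state, without advancing time (a new reading comes with each control period).
- camera(name): name is "scene" or "top"; returns a dict with "img" (420x560x3 uint8, red, green, blue), "fov_y" (degrees; the focal length in pixels is half the picture's height over the tangent of half this angle, whatever the lens; pixels are square), "cx", "cy" (the principal point, pixels), "world_from_camera" (4x4, takes a point from camera to world coordinates). Camera axes: x right, y up, looking along -z (the intrinsics and any distortion apply to the point x, -y, -z); pixel columns grow to the right and rows downward; lengths in m; the calibration is good to about 2 mm. A picture is of the moment at which its call begins. There is no depth.
- job_done(): hands the job in, once; it reports no verdict.
The state is a dict: "time": time; "q": joint angles; "qd": joint speeds; "joint_efforts": joint torques, N m; "ee_pos": TCP position; "tcp_rot": TCP orientation; "wrist_force": force on the tool from outside, world axes, zero at the start; "torque": the same for the moment, N m; "opening": finger opening in m.
Only numpy, scipy, OpenCV 4.12 (cv2) and the standard library are available. Lean on these libraries where they do the work, as an engineer would, in place of code of your own. Each camera call takes 0.05 s, during which the arm holds its last target.

## Working session

There is one attempt and no reset: what is moved stays moved. The work goes in short steps, Python scripts to look and compute and a tool call to move; the robot and the scene stay as the last step left them, time stands still between calls to the robot, and variables do not carry over. Pictures are saved under pics/ and viewed, and the job is handed in when it is done.

Besides the shell and the picture viewer there is one more tool, called as name(argument=value, ...) on one line, values as JSON. play_rows: Moves the arm, as the interface text tells. Its arguments: {"type":"object","properties":{"moves":{"type":"array"},"grip_force":{"type":"number"}},"required":["moves"]}

```bash
ls; mkdir -p pics
python3 - <<'E'
from workcell import get_obs, camera
import cv2,numpy as np
print(get_obs())
for n in ("scene","top"):
    c=camera(n); cv2.imwrite(f"pics/{n}0.png",c["img"][:,:,::-1]); np.savez(f"{n}0.npz",**c)
    print(n,{k:v for k,v in c.items() if k!="img"})
E
```

```text
pics
{'time': 0.0, 'q': array([-7.49989534e+01,  5.01188111e+00,  1.00336654e+01,  9.50996281e+01,
       -2.15210288e-03,  8.99986834e+01]), 'qd': array([-0.01044938, -0.10216177, -0.05125043, -0.0382192 ,  0.03661128,
        0.0650481 ]), 'joint_efforts': array([ 1.78239621e-03, -5.20398259e+01,  4.64796174e+01,  1.66665047e-02,
        2.26756156e-04, -3.13314183e-05]), 'ee_pos': array([ 0.14228933, -0.53103358,  0.23056851]), 'tcp_rot': array([-9.00021503e+01,  7.78438825e-02, -7.49976369e+01]), 'wrist_force': array([ 0.55160482, -0.13658353,  0.13677211]), 'torque': array([ 0.03263812, -0.02813902, -0.04930427]), 'opening': 0.0855461176998542}
scene {'fov_y': 53.8575650670391, 'cx': 282.5614563530313, 'cy': 207.4896526835173, 'world_from_camera': array([[-0.79435921, -0.38903046,  0.46652839,  1.10605081],
       [ 0.60723847, -0.5287439 ,  0.59303568,  0.7093931 ],
       [ 0.0159651 ,  0.75437735,  0.65624685,  0.90368029],
       [ 0.        ,  0.        ,  0.        ,  1.        ]])}
top {'fov_y': 43.724776822008494, 'cx': 271.8315391011671, 'cy': 197.71215263701941, 'world_from_camera': array([[ 0.00316256,  0.99027649, -0.13907722,  0.34894563],
       [-0.99997682,  0.0039703 ,  0.00553081, -0.0064209 ],
       [ 0.00602921,  0.1390565 ,  0.99026609,  1.47050739],
       [ 0.        ,  0.        ,  0.        ,  1.        ]])}
```

View pics/scene0.png

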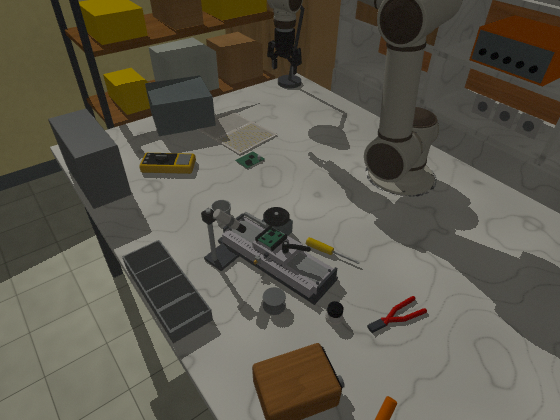

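View pics/top0.png

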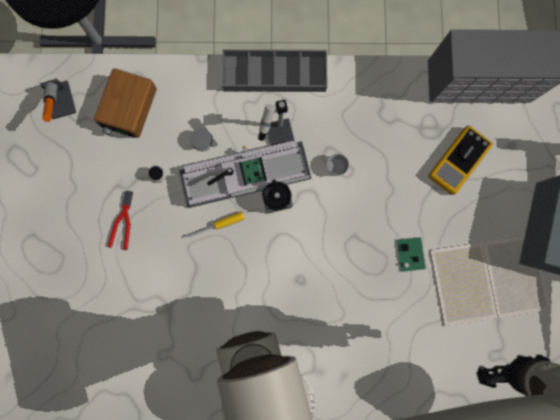

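Run:
```python
import cv2,numpy as np
t=cv2.imread("pics/top0.png")[130:220,170:325]; cv2.imwrite("pics/t0z.png",cv2.resize(t,None,fx=5,fy=5,interpolation=cv2.INTER_CUBIC))
s=cv2.imread("pics/scene0.png")[195:305,195:345]; cv2.imwrite("pics/s0z.png",cv2.resize(s,None,fx=5,fy=5,interpolation=cv2.INTER_CUBIC))
```

```text
(no output)
```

View pics/t0z.png

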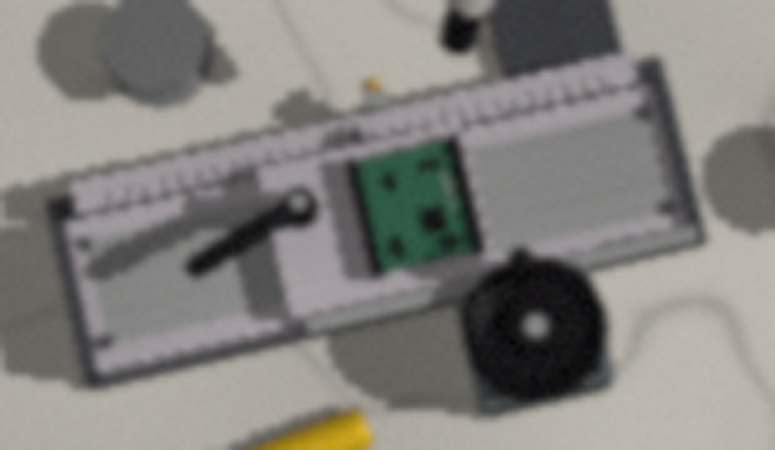

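View pics/s0z.png

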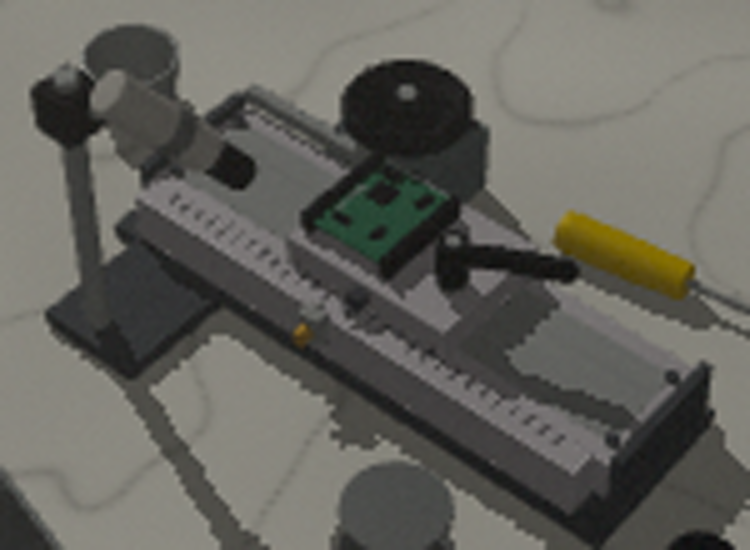

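```bash
cat > h.py <<'E'
import numpy as np, cv2
def P(c,u,v,z):
    T=np.asarray(c["world_from_camera"]);f=210/np.tan(np.radians(float(c["fov_y"]))/2)
    d=T[:3,:3]@np.array([(u-float(c["cx"]))/f,-(v-float(c["cy"]))/f,-1.]);o=T[:3,3]
    return o+d*(z-o[2])/d[2]
def proj(c,p):
    T=np.asarray(c["world_from_camera"]);f=210/np.tan(np.radians(float(c["fov_y"]))/2)
    q=T[:3,:3].T@(np.asarray(p)-T[:3,3]);return np.array([float(c["cx"])+f*q[0]/-q[2],float(c["cy"])-f*q[1]/-q[2]])
E
python3 - <<'E'
from h import *
t=np.load("top0.npz");s=np.load("scene0.npz")
Z=lambda a,b:((a+.5)/5-.5+170,(b+.5)/5-.5+130)
S=lambda a,b:((a+.5)/5-.5+195,(b+.5)/5-.5+195)
# bounding corners of sole/base in top zoom (outer)
for n,a,b,z in [("hub",537,325,.082),("grip",521,262,.119),("levhub",299,207,.098),("tip",197,268,.098),("mark",370,108,.0515),("index",345,134,.0515)]:
    print(n,P(t,*Z(a,b),z))
for n,a,b,z in [("hub",407,92,.082),("levhub",452,243,.098),("tip",570,271,.098),("mark",313,305,.0515),("index",340,308,.0515),("index",355,300,.0515)]:
    print("s",n,P(s,*S(a,b),z))
# scale bar lower edge line top view: scale top edge
for a,b in [(70,208),(640,85),(85,384),(705,243),(660,62),(52,202)]: print(P(t,*Z(a,b),.04))
E
```

```text
hub [ 0.55243595 -0.02800827  0.082     ]
grip [ 0.58032717 -0.01899283  0.119     ]
levhub [0.61316422 0.09926192 0.098     ]
tip [0.57996756 0.15295344 0.098     ]
mark [0.67809797 0.06431114 0.0515    ]
index [0.66331975 0.07798714 0.0515    ]
s hub [ 0.55288246 -0.0248507   0.082     ]
s levhub [0.61725735 0.10200993 0.098     ]
s tip [0.57929035 0.15587055 0.098     ]
s mark [0.67994006 0.05882516 0.0515    ]
s index [0.66923725 0.06953669 0.0515    ]
s index [0.65911264 0.06962962 0.0515    ]
[0.62321498 0.23084246 0.04      ]
[ 0.6946218  -0.08608755  0.04      ]
[0.52477828 0.21998038 0.04      ]
[ 0.60497741 -0.12185371  0.04      ]
[ 0.70787492 -0.09735141  0.04      ]
[0.62656154 0.24092221 0.04      ]
```

Run:
```python
from h import *
for n,roi in (("top",(255,175,300,215)),("scene",(255,200,300,235))):
    c=np.load(n+"0.npz");g=c["img"].max(2)
    m=np.zeros_like(g);x0,y0,x1,y1=roi;m[y0:y1,x0:x1]=(g[y0:y1,x0:x1]<45)*255
    print("\n".join("".join("#" if v else "." for v in r[x0:x1]) for r in m[y0:y1]))
    cs,_=cv2.findContours(m,cv2.RETR_EXTERNAL,cv2.CHAIN_APPROX_NONE);k=max(cs,key=cv2.contourArea)
    print(cv2.fitEllipse(k),cv2.minEnclosingCircle(k))
    p=np.array([P(c,*q[0],.076)[:2]*1000 for q in k],np.float32)
    print(n,cv2.minEnclosingCircle(p), np.median(p,0))
```

```text
####.....#...................................
.........#...................................
.....#...##..................................
....##...##..................................
..........#..................................
.............................................
..................##.........................
.................######.#....................
................############.................
..............################...............
............###################..............
...........#####################.............
...........######################............
.........########################............
........##########################...........
........##########################...........
........###.#######################..........
........###.########....###########..........
........############.....##########..........
........###########......##########..........
........###########......##########..........
........###########......##########..........
........############.....##########..........
........###########################.......
[... 2126 characters left out ...]
###...............
..............##############.....#...........
..............###.#######....................
.............####..................#.........
...........########..........#...#...........
..........#####.#####.##.......#.............
.........#####...####...#...#..#.............
........####....#.###..#...#..#.....#........
.......####....####...........#..............
.....#####....######.........................
....####......#####.....###...##.............
((273.95166015625, 219.4291534423828), (21.011043548583984, 33.44163513183594), 53.68809127807617) ((273.5, 223.5), 17.902612686157227)
scene ((579.7509765625, -8.778308868408203), 65.07960510253906) [589.4974    9.97432]
```

Run:
```python
from h import *
a=np.array([.5512,-.0255])
for n,Zo in (("top",(170,130)),("scene",(195,195))):
    c=np.load(n+"0.npz");
    im=cv2.resize(c["img"][:,:,::-1],None,fx=8,fy=8,interpolation=cv2.INTER_CUBIC)
    im=cv2.convertScaleAbs(im,alpha=2.5,beta=10)
    def pt(p): q=proj(c,p); return (int(q[0]*8+4),int(q[1]*8+4))
    for z,r,col in ((.076,.04,(0,0,255)),):
        for k in np.arange(0,360,5): cv2.circle(im,pt([*(a+r*np.array([np.cos(np.radians(k)),np.sin(np.radians(k))])),z]),1,col,-1)
    u,v=pt([*a,.09]); cv2.imwrite(f"pics/w_{n}.png",im[v-180:v+180,u-220:u+220])
```

```text
(no output)
```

View pics/w_top.png

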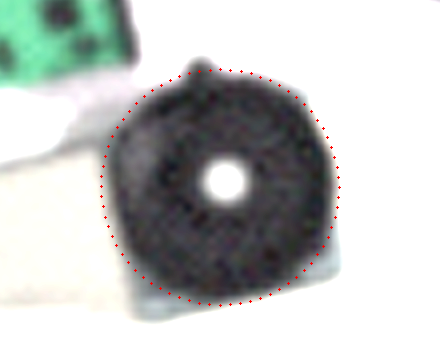

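View pics/w_scene.png

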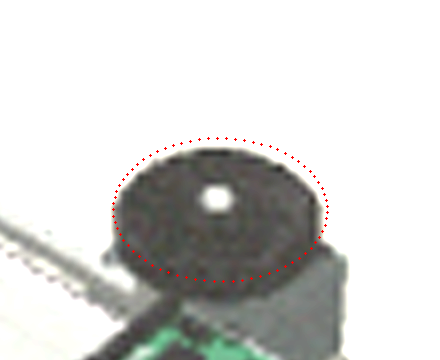

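Run:
```python
from h import *
from workcell import camera
a=np.array([.5512,-.0255])
out=[]
for n in ("top","scene"):
    ims=[camera(n)["img"].astype(np.float32) for _ in range(8)]
    c=np.load(n+"0.npz"); m=np.mean(ims,0); np.save(n+"_avg0.npy",m)
    print(np.std(ims,0).mean())
    im=cv2.resize(m[:,:,::-1],None,fx=9,fy=9,interpolation=cv2.INTER_CUBIC)
    im=np.clip((im-8)*5,0,255).astype(np.uint8)
    q=proj(c,[*a,.09]);u,v=int(q[0]*9+4),int(q[1]*9+4); out.append(im[v-200:v+200,u-200:u+200])
cv2.imwrite("pics/wh.png",np.hstack(out))
```

```text
1.0413753
1.0858918
```

View pics/wh.png

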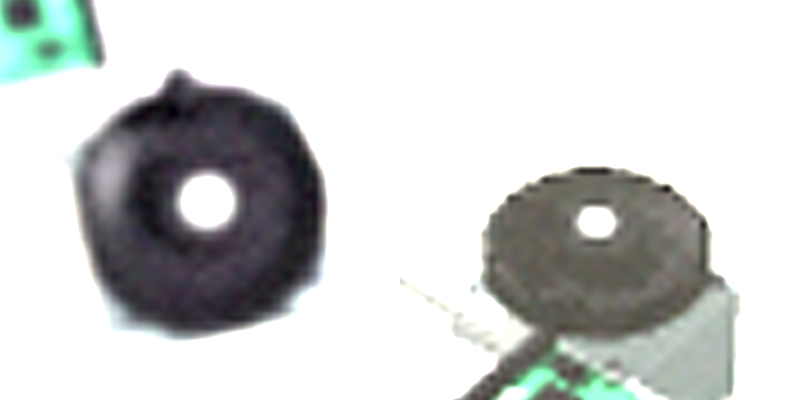

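Run:
```python
from h import *
a=np.array([.5512,-.0255])
out=[]
t=np.load("top0.npz");q=proj(t,[*a,.09]);u0,v0=int(q[0]*9+4)-200,int(q[1]*9+4)-200
g=P(t,(u0+178+.5)/9-.5,(v0+98+.5)/9-.5,.119);print("grip",g,"hub",P(t,(u0+207+.5)/9-.5,(v0+202+.5)/9-.5,.082))
for n in ("top","scene"):
    c=np.load(n+"0.npz"); m=np.load(n+"_avg0.npy")
    im=cv2.resize(m[:,:,::-1],None,fx=9,fy=9,interpolation=cv2.INTER_CUBIC)
    im=np.clip((im-12)*9,0,255).astype(np.uint8)
    for z in (.078,.119):
      for k in np.arange(0,360,30):
        p=proj(c,[*(g[:2]+.008*np.array([np.cos(np.radians(k)),np.sin(np.radians(k))])),z]);cv2.circle(im,(int(p[0]*9+4),int(p[1]*9+4)),2,(0,0,255),-1)
    q=proj(c,[*a,.09]);u,v=int(q[0]*9+4),int(q[1]*9+4); out.append(im[v-200:v+200,u-200:u+200])
cv2.imwrite("pics/wh2.png",np.hstack(out))
```

```text
grip [ 0.57707981 -0.01836145  0.119     ] hub [ 0.55195178 -0.02741325  0.082     ]
```

View pics/wh2.png

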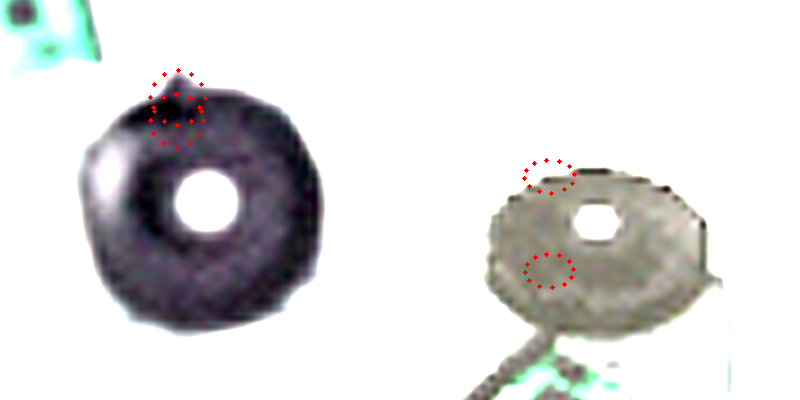

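Run:
```python
import numpy as np
for n,(x0,y0,x1,y1) in (("top",(260,178,292,212)),("scene",(260,204,295,232))):
    m=np.load(n+"_avg0.npy").mean(2)
    print(n,x0,y0)
    for y in range(y0,y1): print(y,"".join("%4d"%v for v in m[y,x0:x1]))
```

```text
top 260 178
178   33  43  46  42  31  36  82 132 143 136 134 134 130 127 126 131 138 143 146 149 150 151 152 154 154 154 154 154 150 145 133 125
179   43  52  55  50  39  36  78 127 140 137 136 128 110  94  94 111 134 147 151 153 154 154 153 150 148 149 150 147 137 129 123 120
180   53  58  64  65  59  60  91 131 144 144 140 117  81  54  52  77 110 132 141 142 143 145 144 136 129 131 133 136 132 128 128 128
181   72  77  82  84  83  90 114 137 145 143 134 101  56  29  28  44  68  86  93  96  98 107 117 119 121 125 128 130 130 129 127 125
182   88  90  92  93  93  97 108 117 117 108  99  71  36  19  22  28  33  38  41  44  47  59  74  89 104 114 122 125 119 113 110 105
183   94  95  95  95  95  94  96  92  80  63  52  36  19  17  20  22  19  19  19  19  21  27  38  52  66  82 100 106 103 104 110 116
184   94  94  93  92  90  87  78  65  48  30  18  12  11  11  16  17  15  18  17  17  18  18  19  25  32  47  70  94 121 141 152 158
185   89  87  83  82  81  73  58  39  22  13  11  13  12   9  13  13  17  18  20  19  19  15  16  17  18  26  46  84 133 163 174 176
186   81  80  79  77  72
[... 6807 characters left out ...]
  53  57  43  30  28  25  28  51  53  46  46  46  46  46  46  45  45  46  45  47  44  44  44  45  44  44  45  87 131 133
228  114 113 113  71  74  54  34  29  27  24  29  31  28  36  52  47  46  46  43  46  46  45  46  47  44  44  43  44  44  44  44  44  86 130 132
229  102 110 114 113  92  37  28  26  27  33  36  31  28  29  26  38  51  38  35  43  44  46  47  44  43  44  44  44  45  44  44  44 108 131 132
230   99  98 105  72  32  27  24  29  36  53  54  46  27  25  24  31  36  52  55  43  47  45  44  44  44  44  44  43  44  44  44  43 106 131 131
231   98  99  65  32  28  24  30  37  54  55  41  33  46  31  33  36  54  38  36  53  73  47  44  44  44  44  43  44  44  43  44  44 106 130 131
```

Run:
```python
from h import *
t=np.load("top0.npz");s=np.load("scene0.npz")
Z=lambda a,b:((a+.5)/5-.5+170,(b+.5)/5-.5+130)
tip=P(t,*Z(197,268),.098); sh=P(t,*Z(92,270),.040)
L=(sh-tip)/.058; print("light per m",L)
im=cv2.resize(np.load("top_avg0.npy")[130:220,170:325,::-1],None,fx=5,fy=5,interpolation=cv2.INTER_CUBIC)
im=np.clip(im*1.6,0,255).astype(np.uint8)
for ang,col in ((20,(0,0,255)),(75,(255,0,0))):
    g=np.array([.5522+.031*np.cos(np.radians(ang)),-.0262+.031*np.sin(np.radians(ang)),.119])
    for z in (.078,.064,.04,0):
        p=g+L*(.119-z); p[2]=z; q=proj(t,p); q=((q-[170,130])*5+2).astype(int); print(ang,z,p,q); cv2.circle(im,tuple(int(v) for v in q),3,col,-1)
cv2.imwrite("pics/sh.png",im)
```

```text
light per m [ 0.144785    1.11715781 -1.        ]
20 0.078 [0.58726666 0.03020609 0.078     ] [429 261]
20 0.064 [0.58929365 0.0458463  0.064     ] [401 262]
20 0.04 [0.59276849 0.07265809 0.04      ] [354 263]
20 0 [0.59855989 0.1173444  0.        ] [279 264]
75 0.078 [0.56615958 0.04954717 0.078     ] [392 300]
75 0.064 [0.56818657 0.06518738 0.064     ] [365 300]
75 0.04 [0.57166141 0.09199917 0.04      ] [318 300]
75 0 [0.57745281 0.13668548 0.        ] [245 301]
```

View pics/sh.png

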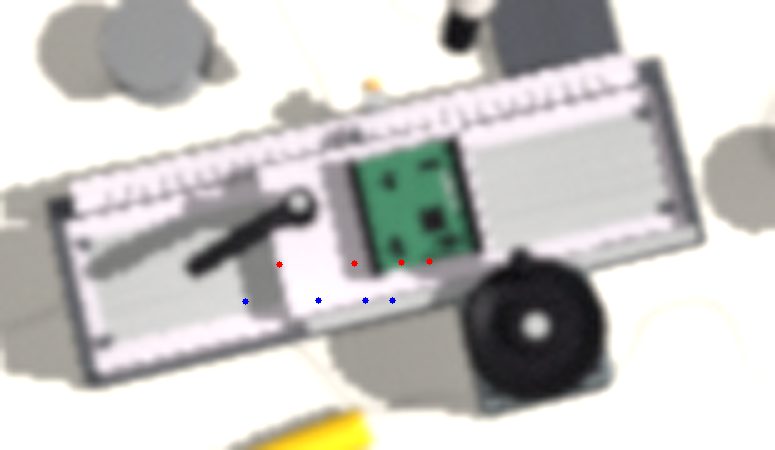

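play_rows(moves=[[[0,-38,0],[-0.383,0.02,0.557],60],[[0,-38,0],[-0.383,0.02,0.557],60],[[0,-38,0],[-0.383,0.02,0.557],60],[[0,-38,0],[-0.383,0.02,0.557],60],[[0,-38,0],[-0.383,0.02,0.557],60]])

```text
time: 1.4
ee_pos: [0.3054, -0.3396, 0.224]
tcp_rot: [-90.0, -0.0, -36.7]
wrist_force: [0.9, -0.9, 0.6]
opening: 0.0514
```

```bash
cat >> h.py <<'E'
def tool(tgt,yaw,pos):
    """shift in tool axes to go from pos to tgt (tool down, yaw deg)"""
    d=np.asarray(tgt)-np.asarray(pos);a=np.radians(yaw)
    return np.round([d[0]*np.cos(a)+d[1]*np.sin(a),-d[2],-d[0]*np.sin(a)+d[1]*np.cos(a)],4)
E
python3 - <<'E'
from h import *
from workcell import get_obs
o=get_obs();print(o["time"],o["ee_pos"],o["tcp_rot"],o["q"]);y=o["tcp_rot"][2];print(tool([.581,-.0165,.2],y,o["ee_pos"]),-37-y)
E
```

```text
1.4 [ 0.30542817 -0.3395931   0.2239971 ] [-9.00045697e+01 -3.96380310e-02 -3.67070962e+01] [-4.80340223e+01 -7.91539759e+00 -3.35900631e+00  9.45166278e+01
  3.30452756e-03  7.86730767e+01]
[0.0278 0.024  0.4237] -0.29290376832715026
```

play_rows(moves=[[[0,0,0],[0.024,0.024,0.42],60],[[0,0,0],[0.024,0.024,0.42],60],[[0,0,0],[0.024,0.024,0.42],60],[[0,0,0],[0.024,0.024,0.42],60],[[0,0,0],[0.024,0.024,0.42],60]])

```text
time: 1.9
ee_pos: [0.467, -0.1489, 0.2099]
tcp_rot: [-90.0, -0.1, -37.0]
wrist_force: [1.1, -0.3, 0.2]
opening: 0.0511
```

Run:
```python
from h import *
from workcell import get_obs
o=get_obs();print(o["ee_pos"],o["tcp_rot"]);y=o["tcp_rot"][2];print(tool([.581,-.0165,.15],y,o["ee_pos"]),-37-y)
```

```text
[ 0.46697921 -0.14885139  0.2098614 ] [-8.99863712e+01 -5.06126152e-02 -3.69916024e+01]
[0.0114 0.0599 0.1743] -0.008397589283561047
```

play_rows(moves=[[[0,0,0],[0.011,0.06,0.17],60],[[0,0,0],[0.011,0.06,0.17],60],[[0,0,0],[0.011,0.06,0.17],60],[[0,0,0],[0.011,0.06,0.17],60],[[0,0,0],[0.011,0.06,0.17],60]])

```text
time: 2.4
ee_pos: [0.5779, -0.0187, 0.147]
tcp_rot: [-90.1, 0.2, -36.8]
wrist_force: [-0.8, 0.5, 0.4]
opening: 0.0514
```

Run:
```python
from h import *
from workcell import get_obs,camera
for n in ("top","scene"):
    c=camera(n); np.savez(n+"1.npz",**c)
    sl=(slice(120,220),slice(200,330)) if n=="top" else (slice(180,280),slice(210,340))
    cv2.imwrite(f"pics/{n}1.png",cv2.resize(cv2.convertScaleAbs(c["img"][sl][:,:,::-1],alpha=1.8),None,fx=6,fy=6,interpolation=cv2.INTER_CUBIC))
o=get_obs();print(o["time"],o["ee_pos"],o["tcp_rot"],o["wrist_force"]);y=o["tcp_rot"][2];print(tool([.581,-.0165,.088],y,o["ee_pos"]))
```

```text
2.5 [ 0.57686401 -0.02121821  0.14920547] [-9.00502893e+01  5.10717280e-02 -3.69275292e+01] [-0.00921505 -0.83482103  1.11246228]
[0.0005 0.0612 0.0063]
```

View pics/top1.png

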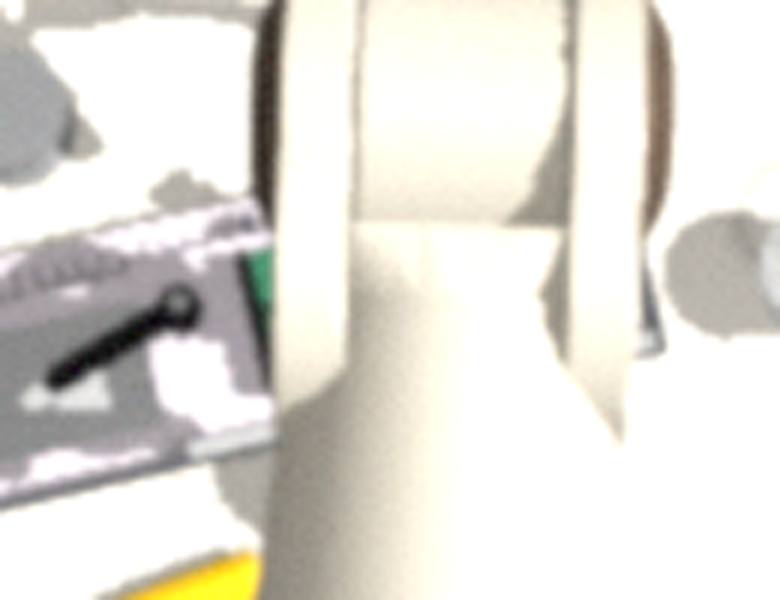

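View pics/scene1.png

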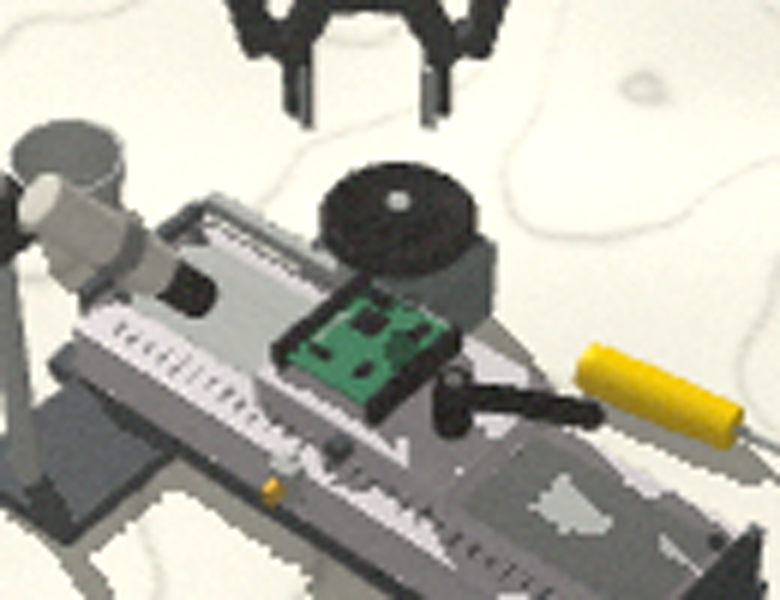

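play_rows(moves=[[[0,0,0],[0.0,0.01,0.005],60],[[0,0,0],[0.0,0.02,0.005],60],[[0,0,0],[0.0,0.03,0.005],60],[[0,0,0],[0.0,0.04,0.005],60],[[0,0,0],[0.0,0.045,0.005],60]])

```text
time: 3.0
ee_pos: [0.5794, -0.018, 0.1032]
tcp_rot: [-90.0, 0.1, -37.0]
wrist_force: [-0.8, -0.0, -0.2]
opening: 0.0513
```

Run:
```python
from h import *
from workcell import get_obs,camera
for n in ("scene",):
    c=camera(n); np.savez(n+"2.npz",**c)
    sl=(slice(190,250),slice(240,310))
    cv2.imwrite(f"pics/{n}2.png",cv2.resize(cv2.convertScaleAbs(c["img"][sl][:,:,::-1],alpha=3),None,fx=9,fy=9,interpolation=cv2.INTER_CUBIC))
o=get_obs();print(o["time"],o["ee_pos"],o["tcp_rot"],o["wrist_force"]);y=o["tcp_rot"][2];print(tool([.581,-.0165,.088],y,o["ee_pos"]))
```

```text
3.05 [ 0.57924622 -0.01787413  0.10280589] [-90.06609109   0.09507685 -37.02683854] [-0.10012906 -0.65813726 -0.5061417 ]
[0.0006 0.0148 0.0022]
```

View pics/scene2.png

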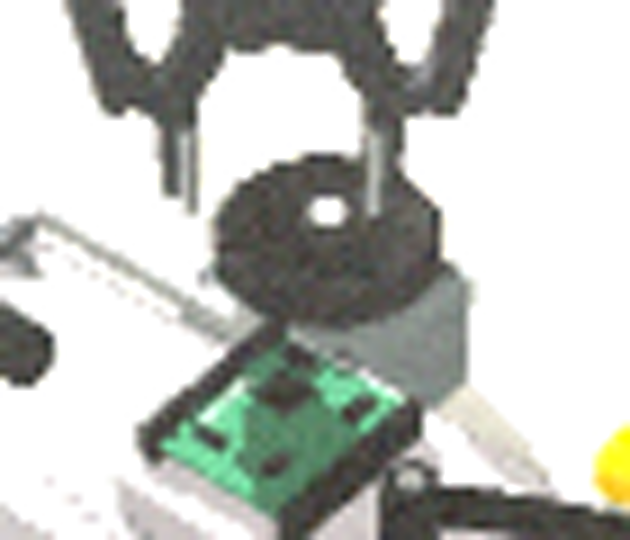

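play_rows(moves=[[[0,0,0],[0.0,0.007,0.001],60],[[0,0,0],[0.0,0.014,0.002],60],[[0,0,0],[0.0,0.014,0.002],60],[[0,0,0],[0.0,0.014,0.002],30],[[0,0,0],[0.0,0.014,0.002],20]], grip_force=40)

```text
time: 3.55
ee_pos: [0.5814, -0.016, 0.091]
tcp_rot: [-90.0, -0.0, -37.0]
wrist_force: [0.5, -0.4, 1.0]
opening: 0.0226
```

play_rows(moves=[[[0,0,0],[0,0,0],5],[[0,0,0],[0,0,0],0],[[0,0,0],[0,0,0],0],[[0,0,0],[0,0,0],0],[[0,0,0],[0,0,0],0]], grip_force=40)

```text
time: 4.05
ee_pos: [0.5817, -0.016, 0.0912]
tcp_rot: [-90.0, -0.1, -37.0]
wrist_force: [2.5, -0.1, 4.4]
opening: 0.0145
```

Run:
```python
from h import *
from workcell import get_obs,camera
for n in ("scene",):
    c=camera(n); np.savez(n+"3.npz",**c)
    sl=(slice(190,290),slice(220,330))
    cv2.imwrite(f"pics/{n}3.png",cv2.resize(cv2.convertScaleAbs(c["img"][sl][:,:,::-1],alpha=2),None,fx=6,fy=6,interpolation=cv2.INTER_CUBIC))
o=get_obs();print(o)
```

```text
{'time': 4.1, 'q': array([-1.57653024e+00,  8.78987769e+00, -1.22766940e+00,  7.99124320e+01,
        1.48401650e-03,  1.25420278e+02]), 'qd': array([ 0.08461373,  0.08661775, -0.02353705, -0.02920445,  0.0428358 ,
        0.00702467]), 'joint_efforts': array([-2.83057960e-01, -5.33976495e+01,  4.29160309e+01,  1.11360792e+00,
       -1.20263868e-01, -2.55398882e-04]), 'ee_pos': array([ 0.58167082, -0.0160017 ,  0.09117091]), 'tcp_rot': array([-8.99582086e+01, -5.62015544e-02, -3.69968274e+01]), 'wrist_force': array([2.98398989, 0.31404354, 4.58108932]), 'torque': array([ 0.12612075, -0.58077015,  0.02282788]), 'opening': 0.014541053077174322}
```

View pics/scene3.png

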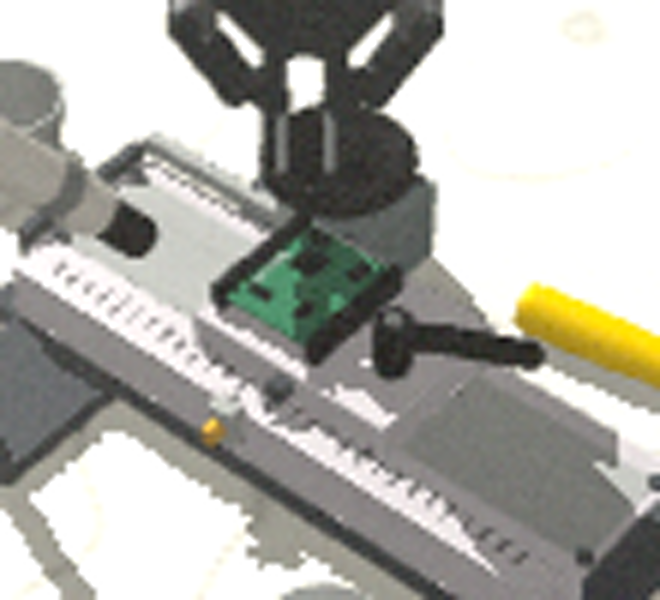

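```bash
cat > circ.py <<'E'
import sys,json,numpy as np
# circ.py th0_deg step_deg ncalls [r] : rows in tool axes (yaw -37)
th,st,n=map(float,sys.argv[1:4]);r=float(sys.argv[4]) if len(sys.argv)>4 else .031
a=np.radians(-37)
for c in range(int(n)):
    rows=[]
    for k in range(1,6):
        t0,t=np.radians(th),np.radians(th+k*st)
        d=r*np.array([np.cos(t)-np.cos(t0),np.sin(t)-np.sin(t0)])
        rows.append([[0,0,0],[round(d[0]*np.cos(a)+d[1]*np.sin(a),4),0,round(-d[0]*np.sin(a)+d[1]*np.cos(a),4)],0])
    print(th,"->",th+5*st,json.dumps(rows)); th+=5*st
E
python3 circ.py 19 7 5
```

```text
19.0 -> 54.0 [[[0, 0, 0], [-0.0033, 0, 0.0019], 0], [[0, 0, 0], [-0.0067, 0, 0.0034], 0], [[0, 0, 0], [-0.0104, 0, 0.0045], 0], [[0, 0, 0], [-0.0141, 0, 0.0051], 0], [[0, 0, 0], [-0.0179, 0, 0.0053], 0]]
54.0 -> 89.0 [[[0, 0, 0], [-0.0038, 0, -0.0003], 0], [[0, 0, 0], [-0.0075, 0, -0.0011], 0], [[0, 0, 0], [-0.0111, 0, -0.0023], 0], [[0, 0, 0], [-0.0145, 0, -0.0039], 0], [[0, 0, 0], [-0.0177, 0, -0.0059], 0]]
89.0 -> 124.0 [[[0, 0, 0], [-0.0029, 0, -0.0024], 0], [[0, 0, 0], [-0.0055, 0, -0.0052], 0], [[0, 0, 0], [-0.0078, 0, -0.0082], 0], [[0, 0, 0], [-0.0096, 0, -0.0115], 0], [[0, 0, 0], [-0.0111, 0, -0.015], 0]]
124.0 -> 159.0 [[[0, 0, 0], [-0.001, 0, -0.0036], 0], [[0, 0, 0], [-0.0016, 0, -0.0074], 0], [[0, 0, 0], [-0.0017, 0, -0.0112], 0], [[0, 0, 0], [-0.0013, 0, -0.0149], 0], [[0, 0, 0], [-0.0005, 0, -0.0186], 0]]
159.0 -> 194.0 [[[0, 0, 0], [0.0013, 0, -0.0036], 0], [[0, 0, 0], [0.003, 0, -0.007], 0], [[0, 0, 0], [0.005, 0, -0.0101], 0], [[0, 0, 0], [0.0075, 0, -0.013], 0], [[0, 0, 0], [0.0103, 0, -0.0155], 0]]
```

play_rows(moves=[[[0,0,0],[-0.0033,0,0.0019],0],[[0,0,0],[-0.0067,0,0.0034],0],[[0,0,0],[-0.0104,0,0.0045],0],[[0,0,0],[-0.0141,0,0.0051],0],[[0,0,0],[-0.0179,0,0.0053],0]])

```text
time: 4.6
ee_pos: [0.5704, -0.0015, 0.0911]
tcp_rot: [-90.0, -0.1, -37.0]
wrist_force: [2.5, -4.5, 4.8]
opening: 0.0146
```

Run:
```python
from workcell import get_obs
import numpy as np
o=get_obs();e=o["ee_pos"]-[.5522,-.0262,0];print(o["time"],o["ee_pos"],o["wrist_force"],o["torque"],o["opening"],np.hypot(*e[:2]),np.degrees(np.arctan2(e[1],e[0])))
```

```text
4.6 [ 0.57042027 -0.00153663  0.0911053 ] [ 2.47500283 -4.51733745  4.80132612] [-0.77616909 -0.43408058  0.04589942] 0.014616748924859832 0.030663660004270052 53.54456517071843
```

play_rows(moves=[[[0,0,0],[-0.0038,0,-0.0003],0],[[0,0,0],[-0.0075,0,-0.0011],0],[[0,0,0],[-0.0111,0,-0.0023],0],[[0,0,0],[-0.0145,0,-0.0039],0],[[0,0,0],[-0.0177,0,-0.0059],0]])

```text
time: 5.1
ee_pos: [0.5528, 0.0041, 0.091]
tcp_rot: [-90.0, -0.1, -37.0]
wrist_force: [4.1, -6.2, 4.1]
opening: 0.0148
```

play_rows(moves=[[[0,0,0],[-0.0029,0,-0.0024],0],[[0,0,0],[-0.0055,0,-0.0052],0],[[0,0,0],[-0.0078,0,-0.0082],0],[[0,0,0],[-0.0096,0,-0.0115],0],[[0,0,0],[-0.0111,0,-0.015],0]])

```text
time: 5.6
ee_pos: [0.5355, -0.0011, 0.0911]
tcp_rot: [-90.0, -0.2, -37.0]
wrist_force: [7.4, -4.7, 1.6]
opening: 0.0147
```

```bash
cat > look.py <<'E'
import sys
from h import *
from workcell import get_obs,camera
n=sys.argv[1]
m=0
for i in range(4):
    c=camera("scene");m=m+c["img"].astype(float)/4
np.save(f"sc_{n}.npy",m);
sl=(slice(232,272),slice(230,295))
cv2.imwrite(f"pics/sc_{n}.png",cv2.resize(np.clip(m[sl][:,:,::-1]*1.7,0,255).astype(np.uint8),None,fx=12,fy=12,interpolation=cv2.INTER_CUBIC))
o=get_obs();e=o["ee_pos"]-[.5522,-.0262,0];print(o["time"],o["ee_pos"],o["wrist_force"],o["opening"],np.hypot(*e[:2]),np.degrees(np.arctan2(e[1],e[0])))
E
python3 look.py a
```

```text
5.8 [ 0.53522569 -0.0013236   0.09101019] [ 5.13580123 -5.5619667   3.17377079] 0.014644801098590935 0.030115823509173578 124.30751663519376
```

View pics/sc_a.png

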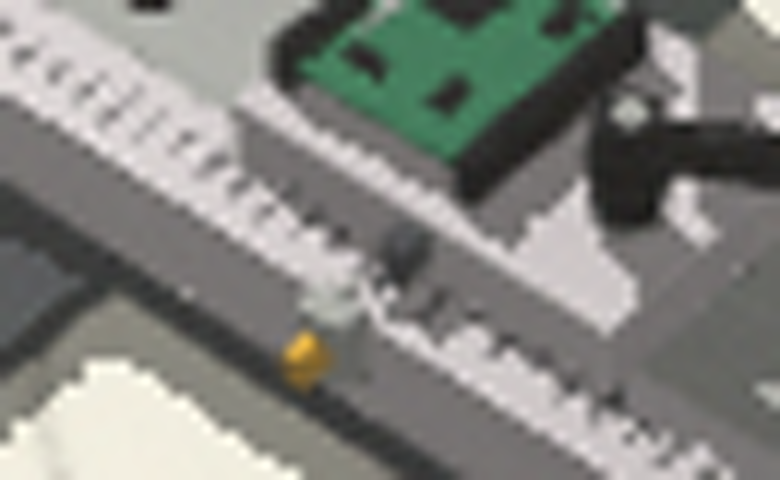

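Run:
```python
import cv2,numpy as np
m=np.load("top_avg0.npy")
im=cv2.resize(np.clip((m[140:172,215:270,::-1]-20)*1.6,0,255).astype(np.uint8),None,fx=14,fy=14,interpolation=cv2.INTER_CUBIC)
cv2.imwrite("pics/tm.png",im)
g=m.mean(2)
for y in range(143,166): print(y,"".join("%4d"%v for v in g[y,222:256]))
m=np.load("scene_avg0.npy")
im=cv2.resize(np.clip((m[236:272,240:295,::-1])*1.7,0,255).astype(np.uint8),None,fx=14,fy=14,interpolation=cv2.INTER_CUBIC)
cv2.imwrite("pics/sm.png",im)
```

```text
143  172 171 172 172 172 172 172 172 170 165 159 161 168 171 173 174 174 174 174 174 174 174 175 175 175 175 175 175 175 175 175 175 175 176
144  171 171 172 172 172 172 172 172 171 168 162 160 164 170 173 173 174 174 174 174 173 172 171 171 173 174 174 175 175 175 175 175 175 175
145  172 171 172 171 172 172 172 172 171 169 164 157 160 167 172 173 174 173 174 172 166 157 156 162 169 174 175 174 174 175 175 175 175 175
146  171 171 171 172 171 172 171 170 168 167 166 159 159 165 171 173 173 173 174 167 146 128 132 146 163 172 174 174 174 174 174 174 173 169
147  172 171 171 171 171 166 163 159 149 153 163 162 160 162 168 171 173 173 173 165 137 116 118 131 151 167 173 173 172 169 167 165 160 147
148  172 171 171 171 166 148 133 128 120 130 152 162 157 158 165 171 173 173 173 167 146 130 126 129 140 154 163 164 160 146 135 133 129 119
149  171 171 170 165 156 132 111 106 104 116 141 153 150 153 162 169 172 173 173 167 148 134 130 130 132 132 132 132 129 119 116 117 117 118
150  171 169 162 144 129 113 103 101 102 106 118 124 125 138 155 165 170 170 167 158 138 125 125 127 129 122 118 
[... 1442 characters left out ...]
 145 131 134 143 139 129 127 128 126 133 140 140 136 141 146 144 138 123 115 120 118 107  96  91  86  78  73  70  69  70  69  66  64  59
162  131 119 121 130 138 141 143 144 145 149 152 145 130 120 118 116 106  84  70  79  82  78  73  71  71  68  68  68  67  67  66  60  49  42
163  135 140 142 145 149 152 154 154 154 154 152 136 113 100  97  96  86  62  43  50  62  67  67  67  66  64  65  65  68  68  66  57  45  40
164  142 152 155 155 155 156 156 156 155 154 152 141 117  98  93  92  85  62  36  39  56  66  67  66  59  52  54  61  67  68  67  61  57  58
165  141 154 157 156 156 155 155 156 155 155 154 147 122  99  93  92  87  67  40  34  54  64  66  63  53  41  45  59  66  68  67  65  65  66
```

View pics/tm.png

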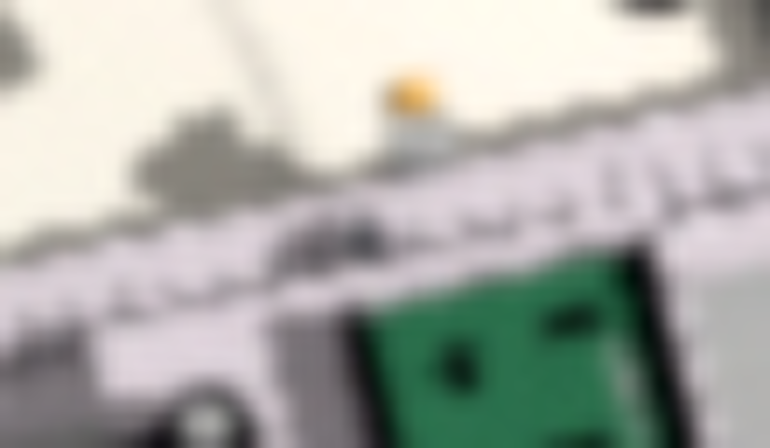

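View pics/sm.png

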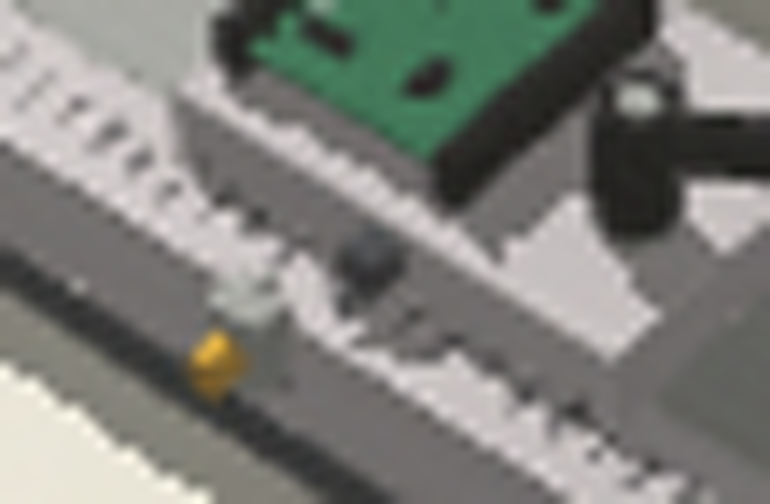

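play_rows(moves=[[[0,0,0],[-0.001,0,-0.0036],0],[[0,0,0],[-0.0014,0,-0.0074],0],[[0,0,0],[-0.0014,0,-0.0112],0],[[0,0,0],[-0.0009,0,-0.0149],0],[[0,0,0],[0.0,0,-0.0186],0]])

```text
time: 6.3
ee_pos: [0.5242, -0.0151, 0.0911]
tcp_rot: [-89.9, -0.1, -37.0]
wrist_force: [5.4, 1.8, 3.2]
opening: 0.0149
```

play_rows(moves=[[[0,0,0],[0.0013,0,-0.0036],0],[[0,0,0],[0.003,0,-0.007],0],[[0,0,0],[0.005,0,-0.0101],0],[[0,0,0],[0.0075,0,-0.013],0],[[0,0,0],[0.0103,0,-0.0155],0]])

```text
time: 6.8
ee_pos: [0.5223, -0.0334, 0.091]
tcp_rot: [-89.9, 0.0, -37.0]
wrist_force: [0.9, 4.8, 6.1]
opening: 0.0147
```

```bash
python3 look.py b
```

```text
7.0 [ 0.52234867 -0.03373804  0.09100463] [2.44801852 2.49262517 6.08217052] 0.014605626171825314 0.03078837873335818 -165.8279763684614
```

View pics/sc_b.png

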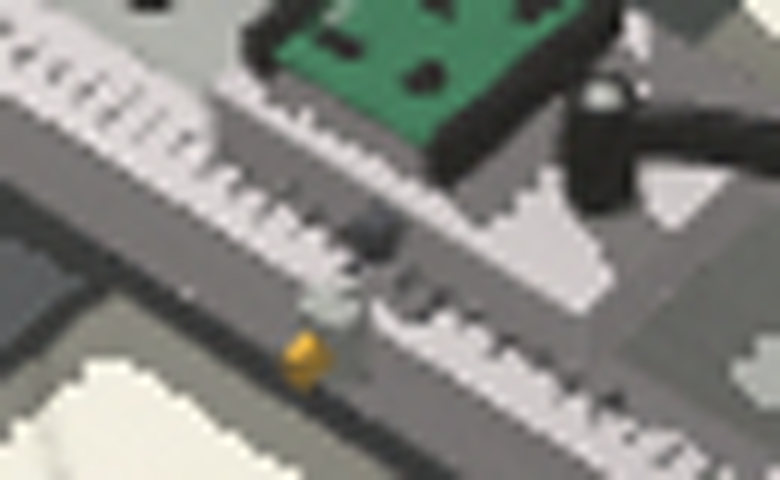

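play_rows(moves=[[[0,0,0],[0,0,0],20],[[0,0,0],[0,0,0],50],[[0,0,0],[0,0,0],60],[[0,0,0],[0,-0.04,0],60],[[0,0,0],[0,-0.08,0],60]])

```text
time: 7.5
ee_pos: [0.521, -0.0338, 0.1702]
tcp_rot: [-90.1, 0.2, -37.0]
wrist_force: [1.0, 0.7, 1.0]
opening: 0.0512
```

play_rows(moves=[[[0,0,0],[0.03,-0.03,-0.04],60],[[0,0,0],[0.06,-0.03,-0.08],60],[[0,0,0],[0.09,-0.03,-0.12],60],[[0,0,0],[0.12,-0.03,-0.16],60],[[0,0,0],[0.15,-0.03,-0.2],60]])

```text
time: 8.0
ee_pos: [0.5211, -0.2785, 0.2004]
tcp_rot: [-90.0, 0.0, -37.0]
wrist_force: [0.8, -0.1, 0.5]
opening: 0.0512
```

Run:
```python
from h import *
from workcell import get_obs,camera
for n in ("top","scene"):
    m=0
    for i in range(5):
        c=camera(n);
        if i: m=m+c["img"].astype(float)/4
    np.save(n+"_b.npy",m)
t=np.load("top_b.npy");s=np.load("scene_b.npy")
cv2.imwrite("pics/tb.png",cv2.resize(np.clip(t[130:220,170:325,::-1]*1.4,0,255).astype(np.uint8),None,fx=5,fy=5,interpolation=cv2.INTER_CUBIC))
cv2.imwrite("pics/tbm.png",cv2.resize(np.clip((t[140:172,215:270,::-1]-20)*1.6,0,255).astype(np.uint8),None,fx=14,fy=14,interpolation=cv2.INTER_CUBIC))
cv2.imwrite("pics/sbm.png",cv2.resize(np.clip(s[236:272,240:295,::-1]*1.7,0,255).astype(np.uint8),None,fx=14,fy=14,interpolation=cv2.INTER_CUBIC))
o=get_obs();print(o["time"],o["ee_pos"],o["q"])
```

```text
8.5 [ 0.52194473 -0.27541518  0.20093409] [-2.78205566e+01  1.00150644e+01  1.22756344e+01  9.22443310e+01
  2.56333767e-03  9.90835278e+01]
```

View pics/tb.png

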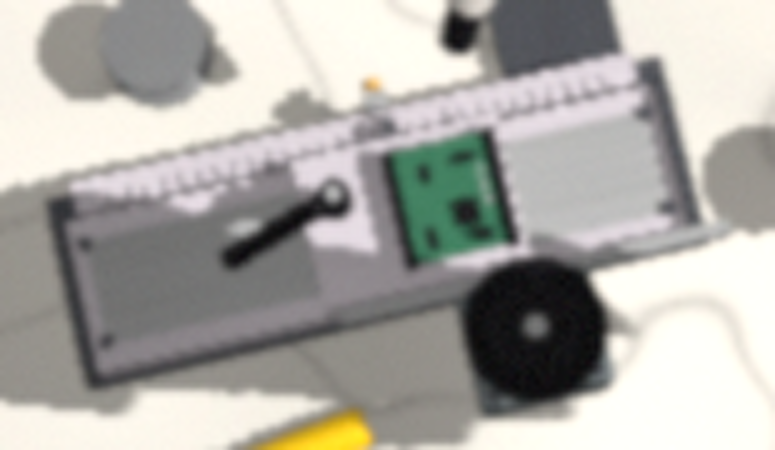

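View pics/tbm.png

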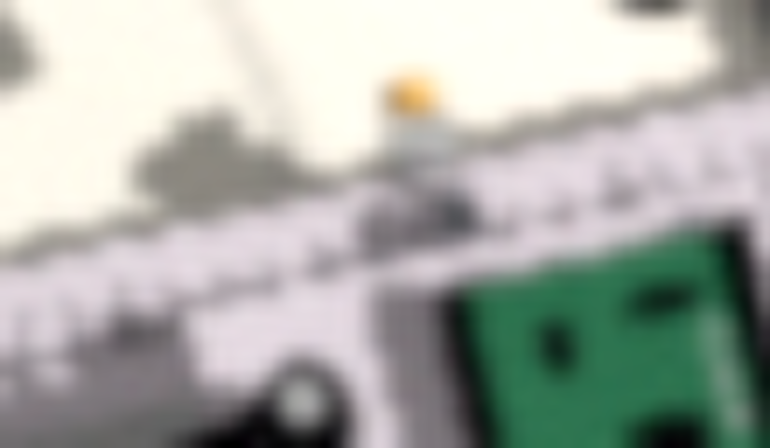

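View pics/sbm.png

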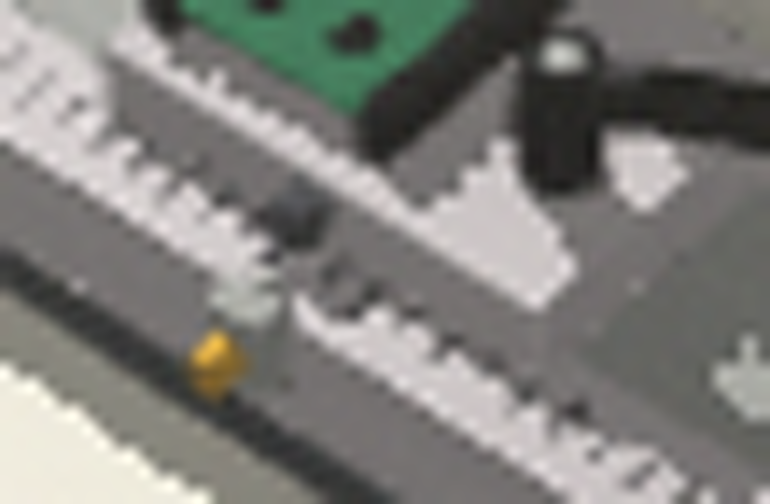

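```bash
cat > rect.py <<'E'
from h import *
O=np.array([.6146,.0599]);Y=np.radians(12.9)
def rect(c,img,z,x0=20,x1=80,y0=-40,y1=60,s=8):
    # rows: base x from x1 (top) down to x0; cols: base y from y1(left) to y0 ; mm
    xs=np.arange(x1,x0,-1/s);ys=np.arange(y1,y0,-1/s)
    yy,xx=np.meshgrid(ys/1000,xs/1000)
    w=np.stack([O[0]+xx*np.cos(Y)-yy*np.sin(Y),O[1]+xx*np.sin(Y)+yy*np.cos(Y),np.full_like(xx,z)],-1)
    T=np.asarray(c["world_from_camera"]);f=210/np.tan(np.radians(float(c["fov_y"]))/2)
    q=(w-T[:3,3])@T[:3,:3]
    return cv2.remap(img.astype(np.float32),(float(c["cx"])+f*q[...,0]/-q[...,2]).astype(np.float32),(float(c["cy"])-f*q[...,1]/-q[...,2]).astype(np.float32),cv2.INTER_CUBIC)
def grid(im,x0=20,x1=80,y0=-40,y1=60,s=8):
    im=np.clip(im[:,:,::-1]*1.5,0,255).astype(np.uint8).copy()
    for y in range(y0,y1+1,10): cv2.line(im,(int((y1-y)*s),0),(int((y1-y)*s),6 if y else 20),(0,0,255),1)
    for x in range(x0,x1+1,10): cv2.line(im,(0,int((x1-x)*s)),(10,int((x1-x)*s)),(0,0,255),1)
    return im
E
python3 - <<'E'
from rect import *
t=np.load("top0.npz");s=np.load("scene0.npz")
for n,c in (("top",t),("scene",s)):
    A=[grid(rect(c,np.load(f),.0515)) for f in (n+"_avg0.npy",n+"_b.npy")]
    cv2.imwrite(f"pics/r_{n}.png",np.vstack([a[:,:] for a in A])[:, :])
    print(A[0].shape)
E
python3 -c "
import cv2
for n in('top','scene'):
    i=cv2.imread(f'pics/r_{n}.png');cv2.imwrite(f'pics/r_{n}.png',cv2.resize(i,(650,780*600//780)) if 0 else cv2.resize(i,None,fx=.62,fy=.62,interpolation=cv2.INTER_AREA))"
```

```text
(480, 800, 3)
(480, 800, 3)
```

View pics/r_top.png

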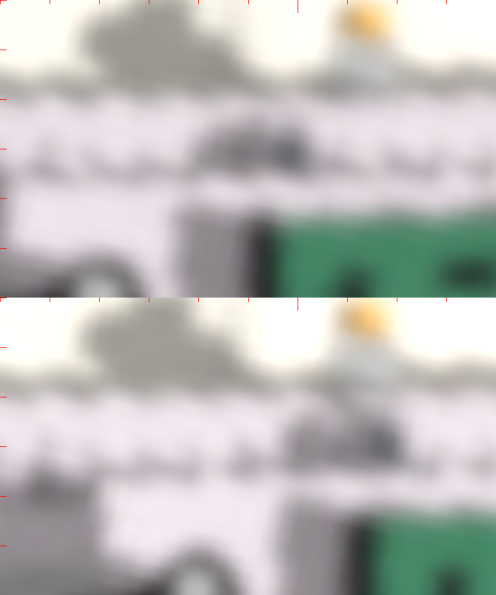

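View pics/r_scene.png

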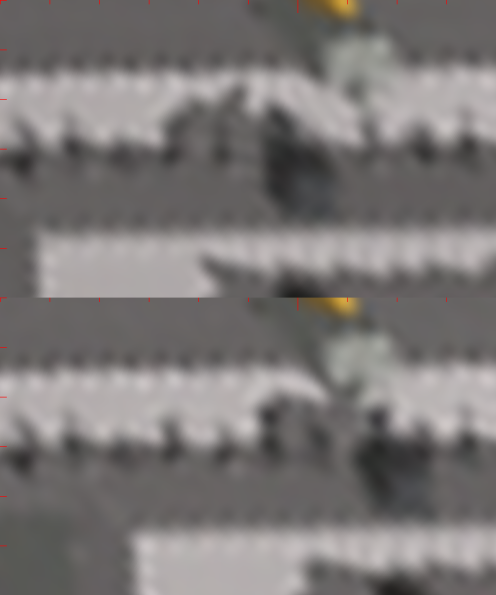

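Run:
```python
from rect import *
kw=dict(x0=40,x1=75,y0=-30,y1=20,s=15)
for n in ("top","scene"):
    c=np.load(n+"0.npz")
    for k,f in (("0",n+"_avg0.npy"),("b",n+"_b.npy")):
        cv2.imwrite(f"pics/d_{n}_{k}.png",grid(rect(c,np.load(f),.0515,**kw),**kw))
```

```text
(no output)
```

View pics/d_scene_b.png

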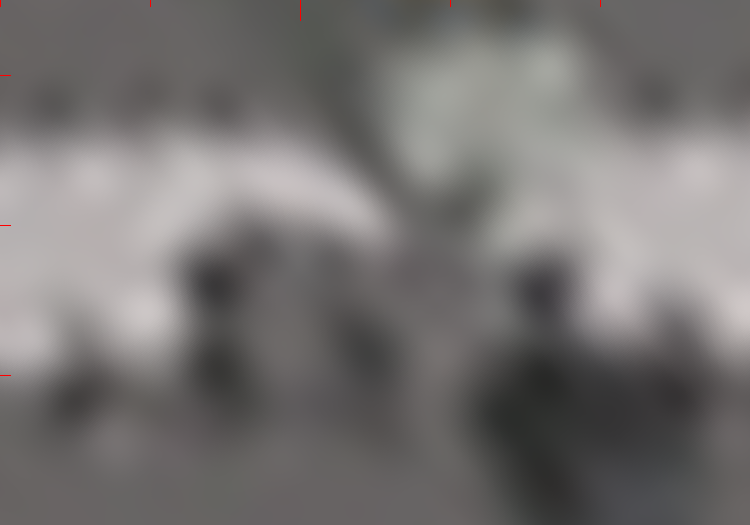

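View pics/d_scene_0.png

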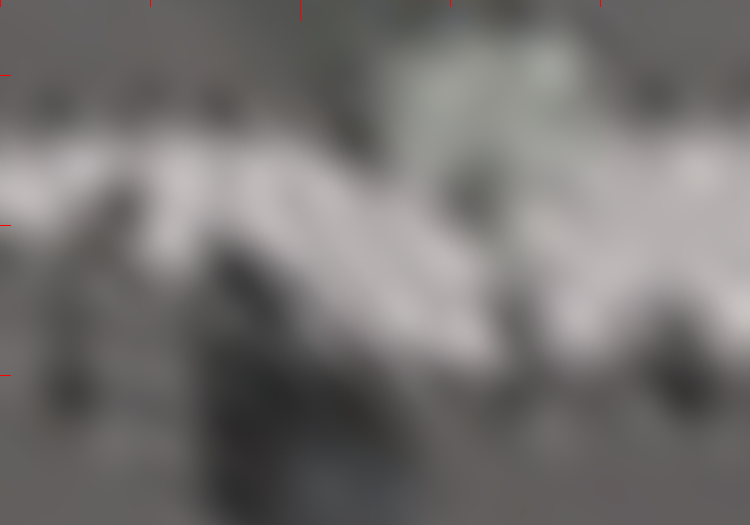

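View pics/d_top_b.png

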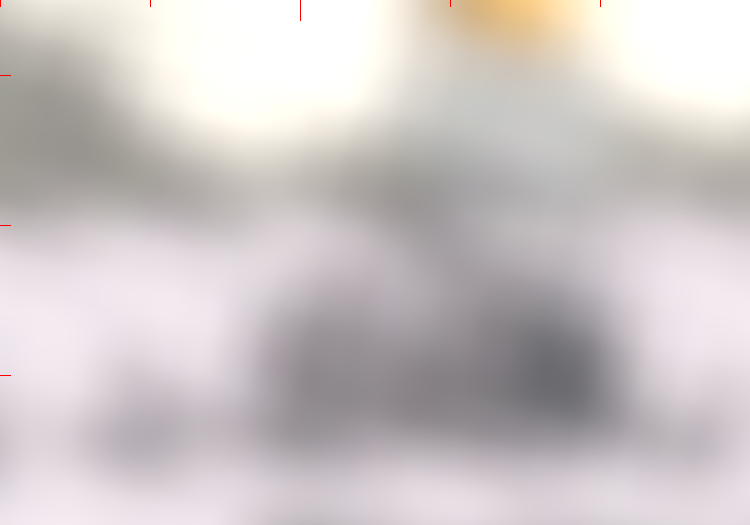

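View pics/d_top_0.png

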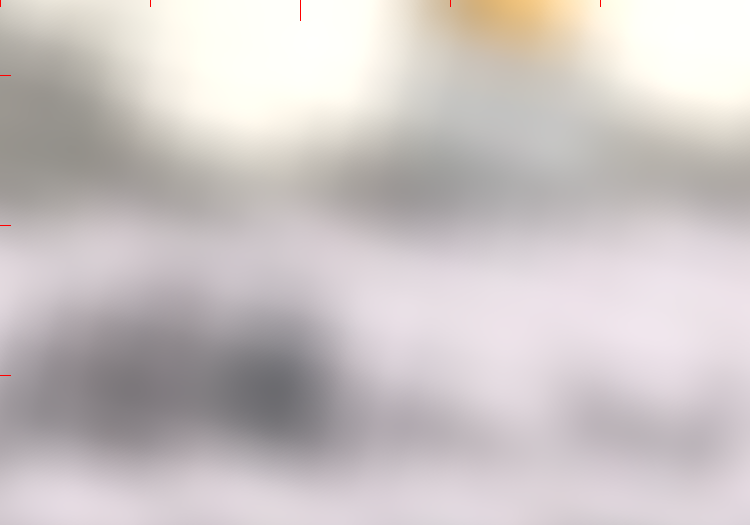

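Run:
```python
from rect import *
s=np.load("scene0.npz")
a=np.load("scene_avg0.npy");b=np.load("scene_b.npy")
sl=(slice(244,266),slice(248,272))
im=np.hstack([cv2.resize(np.clip(q[sl][:,:,::-1]*1.7,0,255).astype(np.uint8),None,fx=16,fy=16,interpolation=cv2.INTER_NEAREST) for q in (a,b)])
cv2.imwrite("pics/nn.png",im)
# pixel of base points
for x in (58,62,66):
  for y in (-11.7,-16):
    w=[O[0]+(x*np.cos(Y)-y*np.sin(Y))/1000,O[1]+(x*np.sin(Y)+y*np.cos(Y))/1000,.0515]; print(x,y,proj(s,w))
```

```text
58 -11.7 [259.57927599 255.174126  ]
58 -16 [258.4280859 254.4253563]
62 -11.7 [258.60778543 255.99164528]
62 -16 [257.455963   255.23988438]
66 -11.7 [257.63229367 256.81253161]
66 -16 [256.47984345 256.0577612 ]
```

View pics/nn.png

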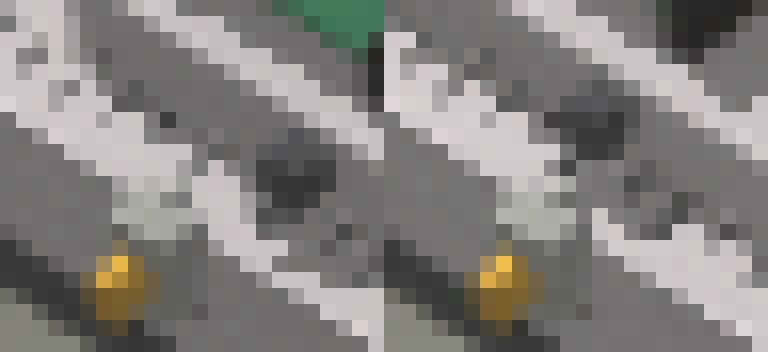

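```bash
cat > meas.py <<'E'
from rect import *
t=np.load("top0.npz")
def meas(img,v=0):
    kw=dict(x0=40,x1=85,y0=-40,y1=20,s=10)
    r=rect(t,img,.0515,**kw);g=r.mean(2);ys=20-np.arange(g.shape[1])/10
    row=lambda x:int((85-x)*10)
    sat=r[...,0]-r[...,2]; w=np.clip(sat-25,0,None); w[row(68):]=0
    brass=(w.sum(0)*ys).sum()/w.sum(); bx=(w.sum(1)*(85-np.arange(g.shape[0])/10)).sum()/w.sum()
    out={"brass":round(brass,2),"bx":round(bx,1)}
    # rider body: rows x 67..69 brighter-than shadow
    for x in (68,66): 
        p=g[row(x+1):row(x-1)].mean(0); out["p%d"%x]=p
    prof=g[row(54):row(50)].mean(0); out["prof"]=prof
    return ys,out
if __name__=="__main__":
    for f in ("top_avg0.npy","top_b.npy"):
        ys,o=meas(np.load(f)); print(f,o["brass"],o["bx"])
        for k in ("p68","p66","prof"): print(k," ".join("%d:%d"%(y,v) for y,v in zip(ys[::10],o[k][::10])))
E
python3 meas.py
```

```text
top_avg0.npy -14.38 76.2
p68 20:100 19:99 18:99 17:98 16:99 15:101 14:106 13:114 12:123 11:132 10:143 9:150 8:156 7:162 6:165 5:167 4:168 3:168 2:167 1:166 0:166 -1:164 -2:163 -3:162 -4:157 -5:152 -6:146 -7:140 -8:136 -9:133 -10:130 -11:130 -12:129 -13:129 -14:129 -15:130 -16:131 -17:132 -18:134 -19:136 -20:138 -21:142 -22:146 -23:149 -24:153 -25:157 -26:159 -27:160 -28:162 -29:161 -30:159 -31:157 -32:154 -33:152 -34:152 -35:152 -36:153 -37:155 -38:157 -39:158
p66 20:98 19:98 18:97 17:97 16:96 15:97 14:99 13:103 12:109 11:116 10:124 9:131 8:138 7:144 6:148 5:152 4:155 3:156 2:155 1:153 0:150 -1:146 -2:145 -3:141 -4:136 -5:132 -6:128 -7:124 -8:122 -9:121 -10:121 -11:123 -12:125 -13:126 -14:128 -15:129 -16:130 -17:131 -18:130 -19:129 -20:127 -21:127 -22:128 -23:129 -24:131 -25:134 -26:136 -27:138 -28:140 -29:139 -30:137 -31:135 -32:132 -33:130 -34:129 -35:129 -36:131 -37:133 -38:134 -39:136
prof 20:130 19:122 18:117 17:111 16:106 15:103 14:100 13:97 12:95 11:93 10:93 9:94 8:95 7:96 6:98 5:98 4:95 3:94 2:93 1:94 0:99 -1:108 -2:117 -3:128 -4:137 -5:142 -6:146 -7:147 -8:146 -9:147 -10:148
[... 873 characters left out ...]
-6:131 -7:127 -8:126 -9:125 -10:125 -11:127 -12:128 -13:130 -14:132 -15:133 -16:134 -17:133 -18:133 -19:132 -20:131 -21:131 -22:131 -23:132 -24:135 -25:138 -26:140 -27:142 -28:144 -29:143 -30:141 -31:139 -32:135 -33:134 -34:133 -35:132 -36:134 -37:136 -38:137 -39:139
prof 20:156 19:157 18:159 17:159 16:159 15:158 14:155 13:152 12:150 11:149 10:150 9:152 8:153 7:154 6:153 5:146 4:139 3:129 2:118 1:110 0:104 -1:100 -2:99 -3:100 -4:101 -5:102 -6:103 -7:102 -8:100 -9:98 -10:96 -11:94 -12:90 -13:87 -14:85 -15:81 -16:79 -17:80 -18:84 -19:90 -20:102 -21:115 -22:128 -23:140 -24:148 -25:152 -26:155 -27:155 -28:154 -29:155 -30:156 -31:157 -32:158 -33:159 -34:159 -35:157 -36:156 -37:154 -38:154 -39:155
```

Run:
```python
from rect import *
t=np.load("top0.npz")
kw=dict(x0=40,x1=85,y0=-40,y1=20,s=10)
A=rect(t,np.load("top_avg0.npy"),.0515,**kw).mean(2)*1.025;B=rect(t,np.load("top_b.npy"),.0515,**kw).mean(2)
ys=20-np.arange(A.shape[1])/10
D=B-A
for x in range(62,43,-1):
    i=int((85-x)*10); p=D[i-4:i+5].mean(0); print(x," ".join("%d"%v for v in p[100:500:10]))
print("ys"," ".join("%d"%v for v in ys[100:500:10]))
```

```text
62 0 0 0 0 0 0 0 0 0 0 0 0 0 0 0 -1 -2 -2 -3 -3 -2 -2 -2 -2 -2 -1 0 0 0 -1 0 0 0 0 0 1 1 0 0 0
61 0 0 0 0 0 0 0 1 1 1 1 0 0 -1 -2 -4 -6 -7 -8 -8 -6 -5 -4 -4 -3 -2 -2 -2 -3 -4 -3 -1 0 0 0 0 0 0 0 0
60 2 2 1 1 1 1 1 2 3 3 2 0 -1 -2 -4 -7 -10 -12 -15 -15 -15 -13 -11 -9 -7 -6 -5 -5 -6 -6 -5 -3 -1 -1 -1 0 0 0 0 0
59 7 7 5 4 4 3 3 4 5 4 1 -1 -4 -6 -8 -12 -15 -18 -21 -23 -23 -23 -21 -18 -17 -15 -13 -13 -12 -10 -8 -5 -3 -2 -1 0 0 0 0 0
58 13 14 13 11 10 8 7 7 7 4 0 -4 -10 -12 -15 -19 -21 -25 -29 -31 -33 -33 -31 -29 -27 -25 -23 -23 -21 -18 -14 -9 -5 -3 -2 0 0 0 0 0
57 20 21 21 19 16 13 11 11 9 3 -1 -8 -15 -19 -22 -25 -26 -30 -34 -37 -41 -42 -41 -40 -39 -36 -34 -32 -29 -25 -19 -14 -9 -6 -3 -1 0 0 0 0
56 30 31 30 27 23 18 14 12 9 2 -3 -12 -20 -25 -30 -31 -30 -33 -36 -40 -45 -48 -49 -51 -51 -49 -47 -45 -39 -32 -26 -18 -12 -8 -4 -2 0 0 0 0
55 40 42 41 38 32 25 20 16 9 2 -5 -15 -24 -31 -36 -37 -36 -38 -40 -43 -48 -51 -54 -58 -58 -58 -58 -56 -50 -43 -35 -25 -17 -12 -6 -3 -1 0 0 0
54 47 49 48 45 40 33 27 22 13 4 -4 -16 -26 -34 -40 -41 -41 -43 -44 -47 -52 -56 -60 -64 -65 -66 -66 -63 -58 -52 -43 -32 -
[... 823 characters left out ...]
 -67 -67 -63 -58 -49 -39 -31 -21 -14 -10 -5 -2 -1 0 0
47 28 26 27 30 31 33 34 31 27 21 13 6 -1 -8 -12 -17 -20 -22 -26 -30 -33 -38 -43 -48 -52 -54 -54 -50 -46 -38 -30 -24 -15 -11 -8 -4 -2 -1 0 0
46 20 18 18 19 20 22 22 21 18 14 10 6 0 -3 -6 -9 -11 -12 -15 -17 -21 -26 -31 -35 -39 -41 -40 -37 -33 -26 -20 -15 -10 -7 -6 -3 -2 -1 0 0
45 12 11 11 12 12 14 13 12 11 8 6 4 1 -1 -3 -5 -5 -6 -7 -9 -11 -14 -18 -21 -25 -27 -27 -26 -22 -17 -13 -9 -5 -4 -3 -2 -1 0 0 0
44 6 5 6 6 7 8 7 6 5 4 3 2 1 0 0 -1 -1 -1 -3 -4 -6 -8 -10 -12 -14 -16 -15 -14 -12 -9 -6 -4 -2 -2 -2 -1 0 0 0 0
ys 10 9 8 7 6 5 4 3 2 1 0 -1 -2 -3 -4 -5 -6 -7 -8 -9 -10 -11 -12 -13 -14 -15 -16 -17 -18 -19 -20 -21 -22 -23 -24 -25 -26 -27 -28 -29
```

play_rows(moves=[[[0,0,0],[0.04,0,0.02],60],[[0,0,0],[0.08,0,0.04],60],[[0,0,0],[0.1,0,0.05],60],[[0,0,0],[0.1,0,0.05],60],[[0,0,0],[0.1,0,0.05],60]])

```text
time: 9.0
ee_pos: [0.6318, -0.2959, 0.2001]
tcp_rot: [-90.0, 0.1, -36.9]
wrist_force: [-0.7, 0.8, -0.8]
opening: 0.0514
```

```bash
cat > cap.py <<'E'
import sys
from rect import *
from workcell import get_obs,camera
k=sys.argv[1];N=4
kw=dict(x0=40,x1=75,y0=-30,y1=20,s=15)
for n in sys.argv[2:]:
    m=0
    for i in range(N):
        c=camera(n); m=m+c["img"].astype(float)/N
    np.save(f"{n}_{k}.npy",m)
    g=2.2 if m[150:165,225:255].mean()<110 else 1.5
    cv2.imwrite(f"pics/d_{n}_{k}.png",np.clip(grid(rect(c,m,.0515,**kw),**kw).astype(float)*(g/1.5),0,255).astype(np.uint8))
    sl=(slice(130,220),slice(170,325)) if n=="top" else (slice(195,305),slice(195,345))
    cv2.imwrite(f"pics/z_{n}_{k}.png",cv2.resize(np.clip(m[sl][:,:,::-1]*1.5,0,255).astype(np.uint8),None,fx=5,fy=5,interpolation=cv2.INTER_CUBIC))
o=get_obs();print(o["time"],o["ee_pos"],o["tcp_rot"],o["wrist_force"])
E
python3 cap.py c top scene
```

```text
9.4 [ 0.63128622 -0.29685533  0.2012847 ] [-8.99924175e+01 -4.07135340e-02 -3.70159028e+01] [ 0.05118236 -0.67499364 -0.33150511]
```

View pics/z_top_c.png

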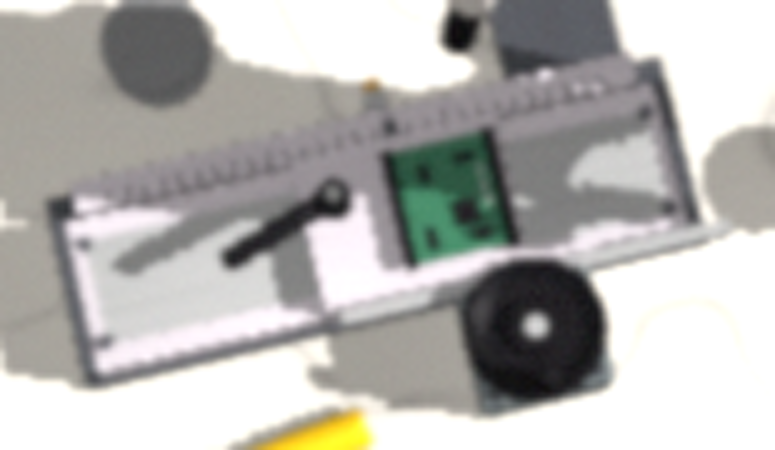

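View pics/d_top_c.png

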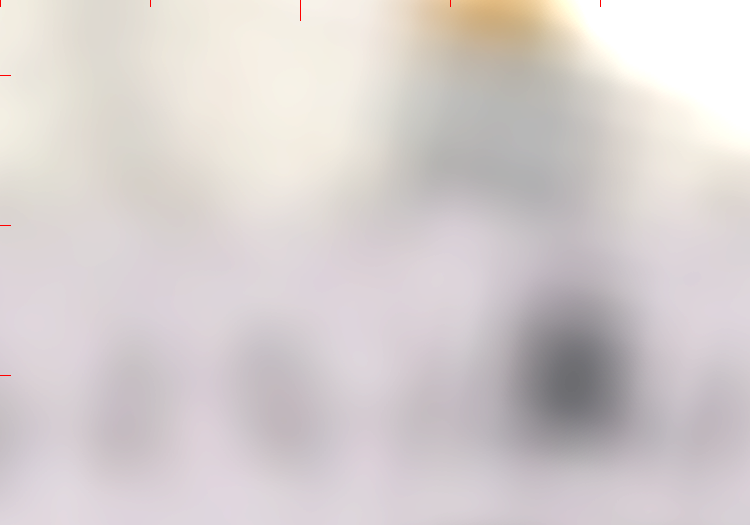

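View pics/d_scene_c.png

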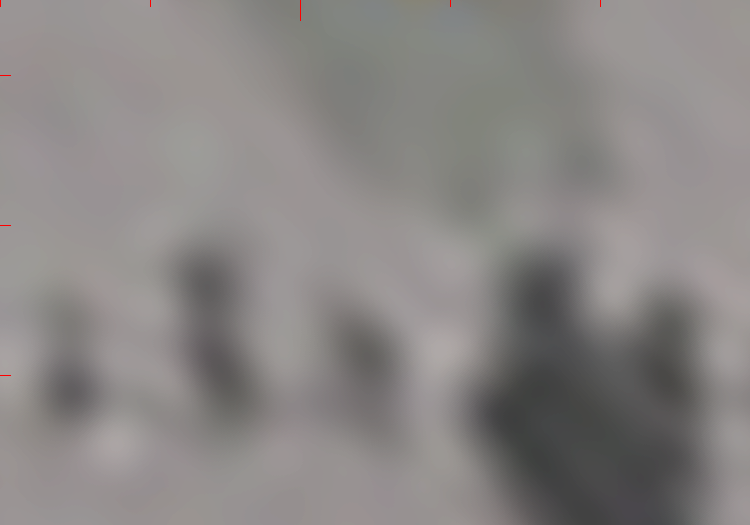

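Run:
```python
from rect import *
t=np.load("top0.npz");m=np.load("top_c.npy")
kw=dict(x0=40,x1=85,y0=-40,y1=20,s=10)
r=rect(t,m,.0515,**kw);g=r.mean(2);ys=20-np.arange(g.shape[1])/10
from meas import meas
print(meas(m)[1]["brass"])
sat=r[...,0]-r[...,2]
for x in (76,74,72,70,68,66): i=int((85-x)*10); print(x,"g"," ".join("%d"%v for v in g[i-4:i+5].mean(0)[240:480:10]),"| sat"," ".join("%d"%v for v in sat[i-4:i+5].mean(0)[240:480:10]))
for x in (57,56,54,52,50,48): i=int((85-x)*10);p=g[i-4:i+5].mean(0);w=np.clip(p[300:430].max()*.92-p,0,None);w[:300]=0;w[430:]=0;print(x,(w*ys).sum()/w.sum()," ".join("%d"%v for v in p[300:450:10]))
```

```text
-13.09
76 g 111 111 108 106 103 99 97 94 91 89 92 97 105 118 131 144 158 167 173 179 182 183 185 185 | sat 7 8 12 16 22 29 34 39 42 43 41 38 34 28 24 20 16 15 14 13 13 12 12 12
74 g 108 106 102 98 93 88 85 81 78 77 79 83 90 102 112 125 138 147 155 162 165 169 173 176 | sat 6 8 11 15 20 25 30 35 38 38 37 35 30 25 22 17 14 13 12 12 12 12 12 11
72 g 107 104 101 97 92 89 85 82 80 79 79 80 84 90 97 107 116 123 132 137 142 148 153 157 | sat 7 7 9 11 12 14 15 18 20 20 20 19 17 15 14 11 10 10 9 9 9 10 10 11
70 g 107 104 100 96 92 90 86 84 83 82 81 81 83 86 91 97 102 108 114 118 122 126 130 136 | sat 6 6 6 6 6 6 6 6 6 6 6 6 5 5 6 6 7 7 8 8 9 9 9 9
68 g 105 102 98 94 91 89 86 85 84 83 83 83 84 85 88 91 94 99 102 105 109 112 115 120 | sat 5 5 4 3 2 2 1 1 1 1 1 2 2 2 3 4 5 6 7 7 8 8 7 8
66 g 103 100 95 91 88 85 84 83 83 82 83 83 83 84 86 88 91 95 99 103 106 108 110 112 | sat 6 5 4 3 2 1 1 1 1 0 0 0 0 0 1 3 4 5 6 7 7 7 7 8
57 -18.100596133376584 99 98 97 94 92 90 87 85 84 85 86 89 92 95 97
56 -17.983532083790738 99 98 97 93 91 87 83 81 80 81 83 87 91 94 97
54 -18.033329096254626 97 97 94 90 85 79 74 71 69 70 73 79 85 90 95
52 -18.02124984987476 94 93 89 85 79 70 64 59 56 57 62 70 78 87 92
50 -18.030152211132943 90 88 85 82 75 66 59 53 50 51 57 65 74 83 89
48 -18.077671050678415 88 86 84 81 75 67 60 55 53 55 59 65 74 81 86
```

Run:
```python
from h import *
from scipy.optimize import least_squares
p=np.array([(.5817,-.0160),(.5704,-.0015),(.5528,.0041),(.5352,-.0013),(.5242,-.0151),(.5223,-.0337)])
f=least_squares(lambda v:np.hypot(*(p-v[:2]).T)-v[2],[.552,-.026,.031]);print(f.x,f.fun)
f=least_squares(lambda v:np.hypot(*(p-v[:2]).T)-.031,[.552,-.026]);print(f.x,f.fun);c=f.x
print(np.degrees(np.arctan2(*(p-c).T[::-1])))
print(tool([.5223,-.0337,.15],-37,[.6313,-.2969,.2013]))
```

```text
[ 0.55270215 -0.02699744  0.03104296] [-2.97559985e-05 -5.35156445e-06  5.46295352e-05  4.85713690e-05
 -1.57344883e-04  8.92515415e-05]
[ 0.55268683 -0.02694545] [ 9.14192838e-06  3.66784976e-06  4.56594303e-05  3.99508553e-05
 -1.48511578e-04  1.28498843e-04]
[  20.66939031   55.1573311    89.79114364  124.28885259  157.42138091
 -167.4677468 ]
[-0.2454  0.0513  0.1446]
```

play_rows(moves=[[[0,0,0],[-0.043,0,0.025],60],[[0,0,0],[-0.086,0,0.05],60],[[0,0,0],[-0.129,0,0.075],60],[[0,0,0],[-0.172,0.01,0.1],60],[[0,0,0],[-0.21,0.03,0.124],60]])

```text
time: 9.9
ee_pos: [0.5379, -0.0699, 0.1721]
tcp_rot: [-89.9, -0.2, -37.0]
wrist_force: [0.6, 0.2, 0.3]
opening: 0.0514
```

play_rows(moves=[[[0,0,0],[-0.0355,0.021,0.0205],60],[[0,0,0],[-0.0355,0.021,0.0205],60],[[0,0,0],[-0.0355,0.021,0.0205],60],[[0,0,0],[-0.0355,0.041,0.0205],60],[[0,0,0],[-0.0355,0.041,0.0205],60]])

```text
time: 10.4
ee_pos: [0.5224, -0.0346, 0.1286]
tcp_rot: [-90.1, 0.1, -37.1]
wrist_force: [-1.1, -0.4, -0.2]
opening: 0.0512
```

Run:
```python
from h import *
from workcell import get_obs
o=get_obs();print(o["time"],o["ee_pos"],o["tcp_rot"],o["wrist_force"],tool([.5223,-.0337,.091],-37,o["ee_pos"]))
```

```text
10.4 [ 0.522433   -0.03457757  0.12861434] [-9.00520501e+01  5.91414066e-02 -3.70666585e+01] [-1.07170713 -0.4266556  -0.21513607] [-0.0006  0.0376  0.0006]
```

play_rows(moves=[[[0,0,0],[-0.0005,0.02,0.0005],60],[[0,0,0],[-0.0005,0.0385,0.0005],60],[[0,0,0],[-0.0005,0.0385,0.0005],30],[[0,0,0],[-0.0005,0.0385,0.0005],20],[[0,0,0],[-0.0005,0.0385,0.0005],5]])

```text
time: 10.9
ee_pos: [0.523, -0.0333, 0.0928]
tcp_rot: [-89.9, -0.1, -37.0]
wrist_force: [-1.6, -0.2, 1.2]
opening: 0.0146
```

play_rows(moves=[[[0,0,0],[0,0,0],0],[[0,0,0],[0,0,0],0],[[0,0,0],[0,0,0],0],[[0,0,0],[0,0,0],0],[[0,0,0],[0,0,0],0]])

```text
time: 11.4
ee_pos: [0.523, -0.0332, 0.0926]
tcp_rot: [-90.0, -0.1, -37.0]
wrist_force: [-2.1, -0.7, 7.3]
opening: 0.0145
```

```bash
sed -i 's/\[.5522,-.0262,0\]/[.5527,-.0270,0]/' look.py; python3 circ.py 192.5 5.5 1
python3 - <<'E'
from workcell import get_obs
o=get_obs();print(o["ee_pos"],o["wrist_force"])
E
```

```text
192.5 -> 220.0 [[[0, 0, 0], [0.0024, 0, -0.0018], 0], [[0, 0, 0], [0.0049, 0, -0.0034], 0], [[0, 0, 0], [0.0075, 0, -0.0047], 0], [[0, 0, 0], [0.0103, 0, -0.0058], 0], [[0, 0, 0], [0.0132, 0, -0.0066], 0]]
[ 0.52297602 -0.0331967   0.0926067 ] [-2.10374995 -0.67499263  7.34584328]
```

play_rows(moves=[[[0,0,0],[0.0024,0,-0.0018],0],[[0,0,0],[0.0049,0,-0.0034],0],[[0,0,0],[0.0075,0,-0.0047],0],[[0,0,0],[0.0103,0,-0.0058],0],[[0,0,0],[0.0132,0,-0.0066],0]])

```text
time: 11.9
ee_pos: [0.529, -0.0462, 0.0926]
tcp_rot: [-90.0, -0.0, -37.0]
wrist_force: [-6.2, 1.1, 7.9]
opening: 0.0149
```

```bash
python3 cap.py d scene
python3 - <<'E'
from workcell import get_obs
import numpy as np
e=get_obs()["ee_pos"]-[.5527,-.0270,0];print(np.hypot(*e[:2]),np.degrees(np.arctan2(e[1],e[0]))%360)
E
python3 circ.py 219.5 -6 5
```

```text
12.1 [ 0.52920807 -0.04643425  0.09260483] [-8.99868936e+01 -7.03652975e-02 -3.70101151e+01] [-4.26826852 -0.87140531  7.83401026]
0.0304886975686618 219.60004697013179
219.5 -> 189.5 [[[0, 0, 0], [-0.0031, 0, 0.0009], 0], [[0, 0, 0], [-0.0061, 0, 0.0022], 0], [[0, 0, 0], [-0.009, 0, 0.0037], 0], [[0, 0, 0], [-0.0116, 0, 0.0055], 0], [[0, 0, 0], [-0.0141, 0, 0.0077], 0]]
189.5 -> 159.5 [[[0, 0, 0], [-0.0022, 0, 0.0024], 0], [[0, 0, 0], [-0.0042, 0, 0.0049], 0], [[0, 0, 0], [-0.0059, 0, 0.0077], 0], [[0, 0, 0], [-0.0073, 0, 0.0106], 0], [[0, 0, 0], [-0.0084, 0, 0.0137], 0]]
159.5 -> 129.5 [[[0, 0, 0], [-0.0008, 0, 0.0032], 0], [[0, 0, 0], [-0.0012, 0, 0.0064], 0], [[0, 0, 0], [-0.0013, 0, 0.0096], 0], [[0, 0, 0], [-0.001, 0, 0.0129], 0], [[0, 0, 0], [-0.0004, 0, 0.016], 0]]
129.5 -> 99.5 [[[0, 0, 0], [0.0009, 0, 0.0031], 0], [[0, 0, 0], [0.0022, 0, 0.0061], 0], [[0, 0, 0], [0.0037, 0, 0.009], 0], [[0, 0, 0], [0.0055, 0, 0.0116], 0], [[0, 0, 0], [0.0077, 0, 0.0141], 0]]
99.5 -> 69.5 [[[0, 0, 0], [0.0024, 0, 0.0022], 0], [[0, 0, 0], [0.0049, 0, 0.0042], 0], [[0, 0, 0], [0.0077, 0, 0.0059], 0], [[0, 0, 0], [0.0106, 0, 0.0073], 0], [[0, 0, 0], [0.0137, 0, 0.0084], 0]]
```

View pics/d_scene_d.png

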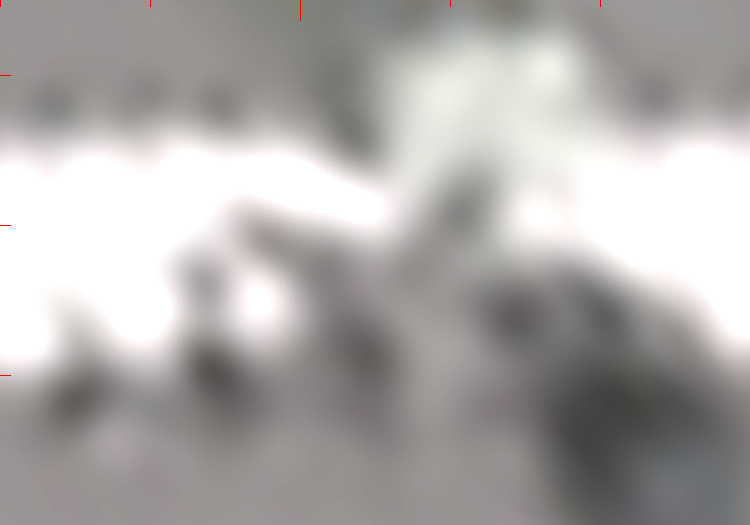

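play_rows(moves=[[[0,0,0],[-0.0031,0,0.0009],0],[[0,0,0],[-0.0061,0,0.0022],0],[[0,0,0],[-0.009,0,0.0037],0],[[0,0,0],[-0.0116,0,0.0055],0],[[0,0,0],[-0.0141,0,0.0077],0]])

```text
time: 12.6
ee_pos: [0.5229, -0.0322, 0.0926]
tcp_rot: [-90.0, -0.1, -37.0]
wrist_force: [-2.3, -4.3, 5.9]
opening: 0.015
```

play_rows(moves=[[[0,0,0],[-0.0022,0,0.0024],0],[[0,0,0],[-0.0042,0,0.0049],0],[[0,0,0],[-0.0059,0,0.0077],0],[[0,0,0],[-0.0073,0,0.0106],0],[[0,0,0],[-0.0084,0,0.0137],0]])

```text
time: 13.1
ee_pos: [0.5244, -0.016, 0.0926]
tcp_rot: [-90.0, -0.1, -37.0]
wrist_force: [-2.1, -4.3, 5.9]
opening: 0.0144
```

play_rows(moves=[[[0,0,0],[-0.0008,0,0.0032],0],[[0,0,0],[-0.0012,0,0.0064],0],[[0,0,0],[-0.0013,0,0.0096],0],[[0,0,0],[-0.0013,0,0.0096],0],[[0,0,0],[-0.0013,0,0.0096],0]])

```text
time: 13.6
ee_pos: [0.5295, -0.0073, 0.0926]
tcp_rot: [-90.0, -0.1, -37.0]
wrist_force: [-0.9, -1.8, 5.1]
opening: 0.0147
```

```bash
python3 cap.py e scene
python3 - <<'E'
from workcell import get_obs
import numpy as np
e=get_obs()["ee_pos"]-[.5527,-.0270,0];print(np.hypot(*e[:2]),np.degrees(np.arctan2(e[1],e[0]))%360)
E
```

```text
13.8 [ 0.5294527  -0.00733041  0.09257539] [-89.94593265  -0.12824942 -37.00547788] [-0.63096946 -1.57367754  5.04547715]
0.030452090088757044 139.76536925085153
```

View pics/d_scene_e.png

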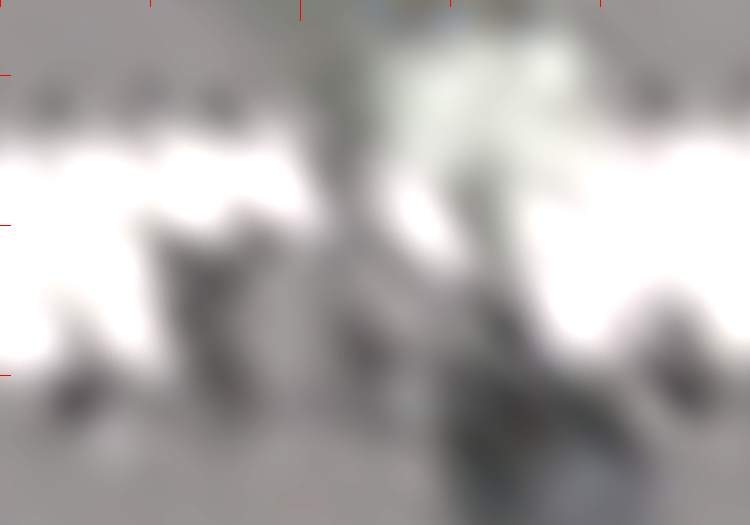

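play_rows(moves=[[[0,0,0],[0,0,0],25],[[0,0,0],[0,0,0],50],[[0,0,0],[0,0,0],60],[[0,0,0],[0,-0.04,0],60],[[0,0,0],[0,-0.08,0],60]])

```text
time: 14.3
ee_pos: [0.5278, -0.007, 0.171]
tcp_rot: [-90.1, 0.1, -37.0]
wrist_force: [0.7, 0.3, 0.4]
opening: 0.051
```

play_rows(moves=[[[0,0,0],[0.04,-0.028,-0.027],60],[[0,0,0],[0.08,-0.028,-0.054],60],[[0,0,0],[0.12,-0.028,-0.081],60],[[0,0,0],[0.16,-0.028,-0.108],60],[[0,0,0],[0.2,-0.028,-0.135],60]])

```text
time: 14.8
ee_pos: [0.6075, -0.2373, 0.1991]
tcp_rot: [-90.0, -0.0, -37.0]
wrist_force: [1.2, 1.0, 0.5]
opening: 0.0512
```

play_rows(moves=[[[0,0,0],[0.035,0,-0.024],60],[[0,0,0],[0.055,0,-0.035],60],[[0,0,0],[0.055,0,-0.035],60],[[0,0,0],[0.055,0,-0.035],60],[[0,0,0],[0.055,0,-0.035],60]])

```text
time: 15.3
ee_pos: [0.6299, -0.2954, 0.1993]
tcp_rot: [-90.0, 0.0, -37.0]
wrist_force: [-0.2, -1.5, 0.4]
opening: 0.0513
```

```bash
python3 cap.py f top scene
python3 - <<'E'
from rect import *
t=np.load("top0.npz")
kw=dict(x0=40,x1=85,y0=-40,y1=20,s=10)
ys=20-np.arange(600)/10
for f in ("top_c","top_f"):
    r=rect(t,np.load(f+".npy"),.0515,**kw);g=r.mean(2)
    for x in (56,54,52,50,48):
        i=int((85-x)*10);p=g[i-4:i+5].mean(0);k=250+np.argmin(p[250:450]);a=p[k-70:k+70];w=np.clip(min(a[0],a[-1])-a,0,None);yy=ys[k-70:k+70];print(f,x,ys[k],round((w*yy).sum()/w.sum(),2))
    sat=r[...,0]-r[...,2]
    for x in (76,74,67,66,65):
        i=int((85-x)*10);p=sat[i-4:i+5].mean(0);print(x," ".join("%.0f"%v for v in p[200:480:10]))
E
```

```text
15.7 [ 0.63002129 -0.29596907  0.19939815] [-8.99947569e+01 -1.40120962e-02 -3.69766542e+01] [ 0.51187564 -0.76663127 -0.43467405]
top_c 56 -17.9 -17.93
top_c 54 -18.200000000000003 -17.96
top_c 52 -18.200000000000003 -17.94
top_c 50 -18.200000000000003 -17.95
top_c 48 -18.1 -18.02
76 7 7 7 7 7 8 12 16 22 29 35 40 43 43 42 39 35 29 24 20 17 15 15 14 13 13 12 12
74 7 7 7 7 7 9 12 15 20 26 30 35 38 39 38 35 31 26 22 18 15 14 13 12 12 12 12 12
67 8 8 7 7 6 5 4 3 3 2 2 1 1 0 0 1 1 1 2 3 5 6 7 8 8 8 8 8
66 8 8 8 7 6 6 5 3 3 2 1 1 1 1 0 0 0 1 2 3 4 6 6 7 7 7 8 8
65 8 8 8 7 7 6 5 4 3 2 1 1 1 0 -0 -0 0 1 2 3 4 6 6 7 7 7 7 8
top_f 56 -14.700000000000003 -14.83
top_f 54 -14.600000000000001 -14.45
top_f 52 -14.799999999999997 -14.47
top_f 50 -14.700000000000003 -14.47
top_f 48 -14.799999999999997 -14.48
76 7 7 7 7 8 10 14 17 22 29 35 40 43 44 43 40 35 29 24 20 16 15 14 13 13 13 13 13
74 7 7 7 7 8 10 13 16 20 26 31 36 39 39 37 34 30 25 21 17 14 14 13 12 12 13 13 13
67 8 7 7 7 7 6 5 4 3 2 1 1 1 0 -0 -0 0 1 2 3 5 6 7 7 8 8 8 8
66 7 7 7 7 7 6 5 4 3 2 1 1 0 0 0 -0 -0 0 1 3 4 6 6 7 8 8 8 8
65 7 7 7 7 7 6 5 4 2 1 1 1 0 0 -0 -0 -0 -0 1 2 4 5 6 7 8 7 7 8
```

View pics/d_top_f.png

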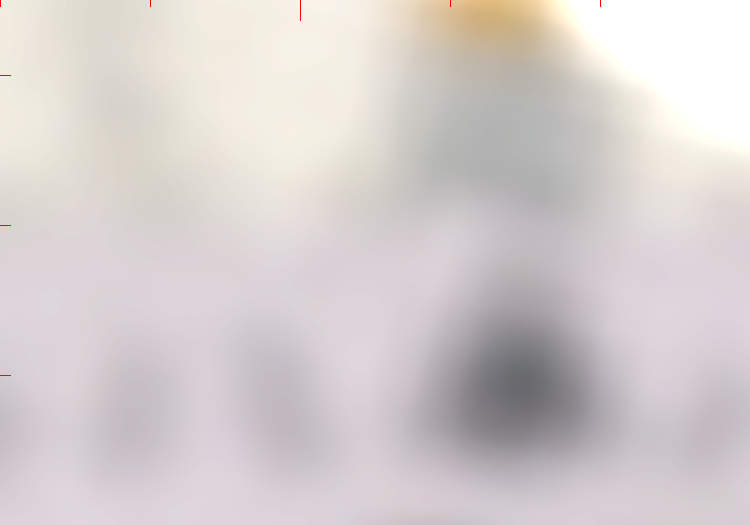

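View pics/d_scene_f.png

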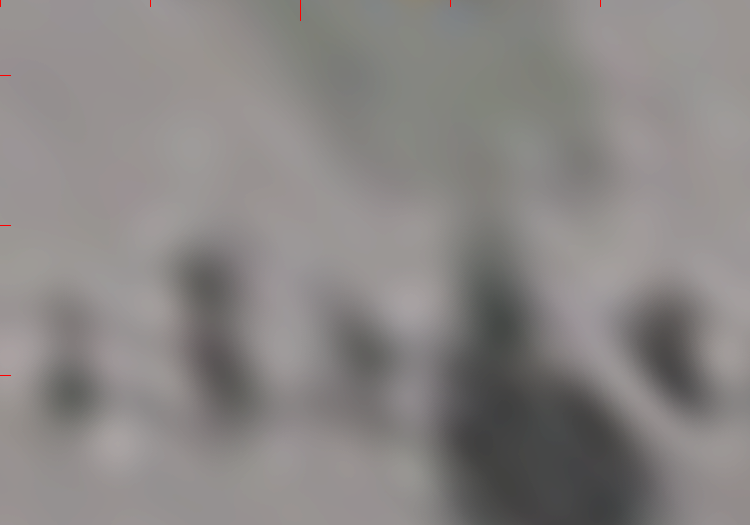

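Run:
```python
from rect import *
kw=dict(x0=40,x1=85,y0=-40,y1=20,s=10)
ys=20-np.arange(600)/10
for n,fs in (("scene",("scene_c","scene_f","scene_d","scene_e","scene_avg0")),("top",("top_c","top_f"))):
    c=np.load(n+"0.npz")
    for f in fs:
        r=rect(c,np.load(f+".npy"),.0515,**kw)
        G=r[...,1]-(r[...,0]+r[...,2])/2
        print(f,"ys 0..-28")
        for x in ((66,64,62,61,60,59,58,57,56) if n=="scene" else (70,68,66,64,62,60,58)):
            i=int((85-x)*10);p=G[i-4:i+5].mean(0);b=np.median(np.r_[p[100:200],p[420:520]]);q=np.clip(p-b-1,0,None);q[:220]=0;q[420:]=0
            print(x," ".join("%.0f"%v for v in p[200:480:10]),"c=%.2f"%((q*ys).sum()/max(q.sum(),1e-6)))
```

```text
scene_c ys 0..-28
66 -1 -1 -0 0 0 1 1 1 1 1 2 2 2 2 2 2 2 1 1 1 0 -1 -1 -1 -1 -1 -1 -1 c=-12.01
64 -1 -1 -1 -1 -0 0 0 1 1 1 1 1 1 1 1 1 1 0 0 0 0 -0 -1 -1 -2 -2 -2 -2 c=-12.19
62 -2 -2 -1 -1 -1 -0 -0 0 0 1 1 1 1 1 0 -0 -1 -1 -1 -1 -1 -1 -1 -2 -2 -1 -1 -1 c=-10.66
61 -1 -1 -1 -1 -1 -1 -0 -0 0 1 1 1 1 1 0 -0 -1 -1 -2 -2 -1 -1 -1 -2 -2 -1 -1 -1 c=-11.40
60 -1 -1 -1 -1 -1 -1 -1 -1 -0 0 1 1 2 2 1 0 -1 -1 -1 -1 -1 -1 -2 -2 -2 -1 -1 -1 c=-12.31
59 -1 -1 -1 -1 -1 -1 -1 -1 -1 -0 0 1 1 2 2 1 -0 -1 -1 -1 -1 -1 -2 -2 -2 -1 -1 -1 c=-13.00
58 -1 -1 -1 -1 -1 -1 -1 -1 -1 -1 -1 -0 1 1 1 1 -0 -1 -1 -1 -1 -1 -1 -1 -2 -2 -2 -1 c=-13.56
57 -1 -1 -1 -1 -1 -1 -1 -2 -2 -2 -1 -1 -0 1 1 1 -0 -1 -1 -1 -1 -1 -1 -1 -1 -2 -2 -2 c=-13.99
56 -1 -1 -1 -1 -1 -1 -1 -2 -2 -2 -2 -1 -1 0 0 0 -0 -1 -1 -1 -1 -1 -1 -1 -1 -1 -2 -2 c=-14.16
scene_f ys 0..-28
66 -1 -0 -0 0 0 1 1 2 2 1 1 1 1 2 2 1 1 1 1 1 0 -1 -1 -2 -1 -1 -1 -1 c=-11.84
64 -1 -0 -0 -0 -1 -1 -0 1 1 1 1 0 1 1 1 0 0 -0 0 0 -0 -1 -1 -2 -2 -2 -1 -1 c=-10.64
62 -1 -1 -1 -1 -1 -1 -1 -1 -0 0 0 0 0 0 0 -0 -1 -1 -1 -1 -1 -1 -1 -1 -1 -1 -1 -1 c=-11.68
61 -1 -1 -1 -1 -1 -1
[... 3462 characters left out ...]
 -2 -1 -1 -1 -2 -2 -2 -2 c=0.00
58 -3 -3 -3 -3 -4 -4 -3 -3 -3 -3 -4 -4 -3 -3 -3 -3 -3 -3 -3 -3 -3 -3 -3 -3 -3 -3 -3 -3 c=0.00
top_f ys 0..-28
70 1 1 1 1 1 1 0 0 0 1 1 1 1 0 1 1 1 1 1 1 1 1 1 1 1 1 1 2 c=0.00
68 1 1 1 1 1 1 0 0 0 0 0 0 0 0 1 1 0 -0 -0 0 1 1 1 1 1 1 1 1 c=0.00
66 2 2 2 1 1 1 1 1 1 0 0 0 0 0 0 0 0 -0 -0 -0 0 1 1 1 1 1 1 2 c=0.00
64 1 1 1 1 1 1 0 0 0 0 0 0 -0 -0 -0 -0 -0 -0 -0 -0 -0 -0 0 0 1 1 1 1 c=0.00
62 -0 -0 -0 -0 0 0 -0 -0 -1 -1 -1 -1 -1 -1 -1 -1 -1 -1 -1 -1 -1 -1 -1 -1 -0 -0 -0 -1 c=0.00
60 -2 -2 -2 -2 -1 -1 -2 -2 -2 -2 -2 -2 -2 -2 -2 -2 -2 -2 -2 -2 -2 -2 -2 -2 -2 -2 -2 -2 c=0.00
58 -3 -3 -3 -3 -3 -3 -3 -3 -3 -3 -3 -3 -3 -3 -2 -2 -3 -3 -3 -3 -3 -3 -3 -3 -4 -4 -3 -3 c=0.00
```

Run:
```python
from rect import *
kw=dict(x0=40,x1=85,y0=-40,y1=20,s=10)
c=np.load("top0.npz")
for f in ("top_c","top_f","top_avg0"):
    r=rect(c,np.load(f+".npy"),.0515,**kw)
    print(f)
    for x in range(67,54,-1):
        i=int((85-x)*10);p=r.mean(2)[i-2:i+3].mean(0);q=(r[...,0]-r[...,2])[i-2:i+3].mean(0);print(x," ".join("%3.0f"%v for v in p[200:480:10]),"|"," ".join("%.0f"%v for v in q[200:480:10]))
kw=dict(x0=55,x1=85,y0=-35,y1=10,s=16)
r=rect(c,(np.load("top_c.npy")+np.load("top_f.npy"))/2,.0515,**kw)
cv2.imwrite("pics/toothtop.png",np.clip((r[:,:,::-1]-55)*3.5,0,255).astype(np.uint8))
```

```text
top_c
67 109 108 108 107 104 101  97  93  90  88  85  85  84  83  83  84  84  85  87  90  93  98 102 105 108 110 112 115 | 8 8 7 7 6 5 4 3 3 2 2 1 1 0 0 1 1 1 2 3 5 6 7 8 8 8 8 8
66 108 108 108 106 104 100  96  92  89  86  84  84  83  83  83  84  84  85  87  88  92  96  99 103 106 108 111 113 | 8 8 8 7 6 6 5 3 3 2 1 1 1 1 0 0 0 1 2 3 4 6 6 7 7 7 8 8
65 107 107 107 105 102  99  95  90  87  84  83  82  82  82  83  83  84  85  87  88  92  95  99 102 105 106 108 109 | 8 8 8 7 7 6 5 4 3 2 1 1 1 0 -0 -0 0 1 2 3 4 6 6 7 7 7 7 8
64 107 106 105 102 100  98  93  89  86  83  82  82  81  81  82  82  83  84  86  88  91  95  99 102 105 106 106 106 | 8 8 7 7 7 6 5 4 3 2 1 1 1 0 -0 -0 -0 0 2 3 4 5 6 7 7 7 7 8
63 106 104 103 100  98  96  92  89  86  84  84  83  82  81  81  81  81  83  85  87  91  94  98 102 104 105 105 103 | 7 7 7 6 6 6 4 3 2 1 1 1 1 0 0 -0 -0 0 1 3 4 5 5 6 6 7 7 7
62 104 102 100  98  96  94  92  90  88  87  87  87  85  84  83  82  82  83  85  87  91  95  98 101 103 103 103 101 | 6 6 6 5 5 5 4 3 2 1 1 1 1 1 0 -0 -0 0 1 2 4 4 5 5 6 6 6 6
61 102 101  99  97  95  94  92  91  91  91  91 
[... 5014 characters left out ...]
 3 3 2 2
58 139 140 142 142 142 142 141 140 139 138 139 139 140 141 142 142 144 145 145 146 146 147 148 149 149 150 149 148 | 2 3 3 3 3 3 2 2 1 1 1 1 1 1 1 1 2 2 2 2 3 3 3 2 2 2 2 2
57 137 140 142 144 146 146 146 146 146 146 147 147 147 148 148 148 148 149 150 150 150 151 152 153 154 154 153 152 | 2 2 3 3 3 3 2 2 2 2 2 2 2 2 2 2 2 2 2 2 2 2 2 2 2 2 2 2
56 133 136 140 144 147 149 149 150 150 150 150 151 152 152 152 152 153 153 153 153 152 153 154 155 156 156 155 155 | 1 2 2 2 2 2 2 2 2 2 2 2 2 2 2 2 2 2 2 2 2 2 2 2 2 2 2 2
55 127 132 138 143 148 151 152 152 152 151 152 152 153 154 154 154 155 155 155 155 154 155 155 156 156 156 155 155 | 1 1 1 2 2 2 2 2 2 2 2 2 2 2 2 2 2 2 2 2 2 2 2 2 2 2 2 3
```

View pics/toothtop.png

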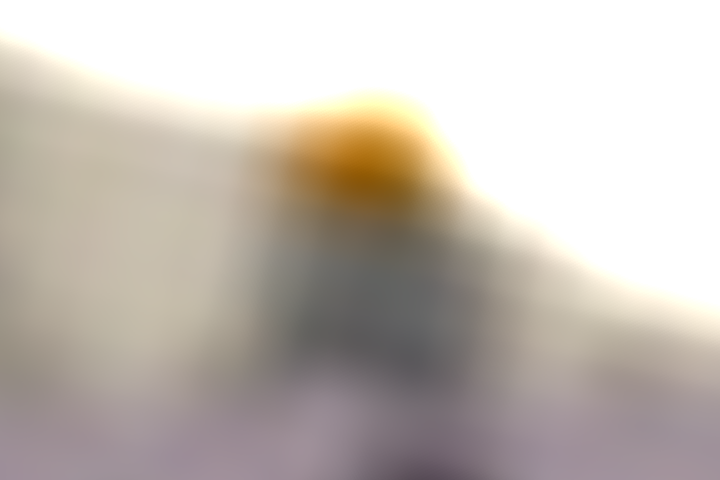

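Run:
```python
from rect import *
c=np.load("top0.npz")
kw=dict(x0=-60,x1=80,y0=-165,y1=165,s=4)
for f in ("top_avg0","top_f"):
    r=rect(c,np.load(f+".npy"),.04,**kw);g=r.mean(2)
    cv2.imwrite(f"pics/full_{f}.png",cv2.resize(grid(r,**kw),None,fx=.6,fy=.6,interpolation=cv2.INTER_AREA))
```

```text
(no output)
```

View pics/full_top_avg0.png

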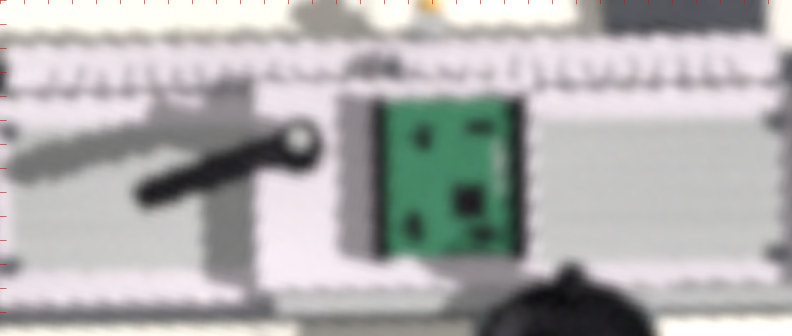

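Run:
```python
from rect import *
c=np.load("top0.npz")
kw=dict(x0=-60,x1=80,y0=-165,y1=165,s=4)
xs=80-np.arange(560)/4;ys=165-np.arange(1320)/4
def fit(p,q):
    for _ in range(4):
        k=np.polyfit(p,q,1);r=q-np.polyval(k,p);m=abs(r)<2*r.std()+.05;p,q=p[m],q[m]
    return k,r.std(),len(p)
def sub(a):
    k=np.argmax(a);return k
for f in ("top_avg0","top_f"):
  for z,name in ((.078,"board jaws"),(.064,"table edge"),(.045,"bar")):
    r=rect(c,np.load(f+".npy"),z,**kw);g=cv2.GaussianBlur(r.mean(2),(0,0),3)
    sat=cv2.GaussianBlur(r[...,1]-r[...,0],(0,0),2)
    if name=="board jaws":
        # green region edges per row / per col
        m=(sat>25).astype(np.uint8);cs,_=cv2.findContours(m,cv2.RETR_EXTERNAL,cv2.CHAIN_APPROX_NONE);k=max(cs,key=cv2.contourArea)
        x0,y0,w,h=cv2.boundingRect(k);print(f,"bbox",ys[x0],ys[x0+w],xs[y0],xs[y0+h],cv2.minAreaRect(k))
        rows=np.arange(y0+h//6,y0+h*5//6)
        L=np.array([np.interp(25,*(lambda s:(s,np.arange(len(s))))(sat[i,x0-6:x0+12])) + x0-6 for i in rows])
        R=np.array([x0+w-12+np.argmin(abs(sat[i,x0+w-12:x0+w+6]-25)) for i in rows])
        for e in (L,R): print(f,"vert edge",[ (np.degrees(np.arctan(k[0])),s,n) for k,s,n in [fit(xs[rows],ys[0]-e/4)]])
        cols=np.arange(x0+w//6,x0+w*5//6)
        for T in (np.array([y0-6+np.argmin(abs(sat[y0-6:y0+12,j]-25)) for j in cols]),np.array([y0+h-12+np.argmin(abs(sat[y0+h-12:y0+h+6,j]-25)) for j in cols])):
            print(f,"horiz edge",[(np.degrees(np.arctan(k[0])),s,n) for k,s,n in [fit(ys[cols],xs[0]-T/4)]])
    if name=="bar" and f=="top_avg0":
        gy=np.gradient(g,axis=0)
        for lo,hi in ((72,60),(-35,-50)):
            a,b=int((80-lo)*4),int((80-hi)*4);cols=np.arange(60,1260,4) if lo>0 else np.arange(60,700,4)
            for sg in (1,-1):
                e=np.array([a+np.argmax(sg*gy[a:b,j]) for j in cols]);k,s,n=fit(ys[cols],xs[0]-e/4);print("bar",lo,sg,np.degrees(np.arctan(k[0])),k[1],s,n)
```

```text
top_avg0 bbox 3.5 -46.0 29.25 -32.5 ((744.8779907226562, 326.1572265625), (245.28692626953125, 196.1714630126953), 89.3839340209961)
top_avg0 vert edge [(np.float64(0.6449537697402737), np.float64(0.10077773942369171), 164)]
top_avg0 vert edge [(np.float64(5.700097593272353), np.float64(0.6451081335936553), 144)]
top_avg0 horiz edge [(np.float64(-1.4751703997274936), np.float64(0.1726890154291512), 132)]
top_avg0 horiz edge [(np.float64(-7.57969103586738), np.float64(0.2718500896855651), 111)]
bar 72 1 -0.9784454809390254 62.143438296827355 0.38897921793349605 256
bar 72 -1 -1.222782036338394 67.98946398801816 0.6286902281145842 270
bar -35 1 5.217870424977401 -45.96075239978657 1.985368342840921 140
bar -35 -1 0.9740850465124762 -49.716749902188674 0.7950346374115128 124
top_f bbox -12.25 -62.75 26.5 -32.0 ((808.3972778320312, 330.45562744140625), (232.219482421875, 199.59542846679688), 88.93909454345703)
top_f vert edge [(np.float64(-4.264128678991261), np.float64(0.6337167120672573), 156)]
top_f vert edge [(np.float64(2.073102270094613), np.float64(0.4579667280952691), 156)]
top_f horiz edge [(np.float64(-1.4523834801488664), np.float64(0.26444921197811483), 111)]
top_f horiz edge [(np.float64(-1.1289631939551392), np.float64(0.137759222267206), 129)]
```

Run:
```python
from h import *
print(tool([.5292,-.0072,.15],-37,[.6300,-.2960,.1994]))
```

```text
[-0.2543  0.0494  0.17  ]
```

play_rows(moves=[[[0,0,0],[-0.04,0,0.027],60],[[0,0,0],[-0.08,0,0.054],60],[[0,0,0],[-0.12,0,0.081],60],[[0,0,0],[-0.16,0,0.108],60],[[0,0,0],[-0.2,0.01,0.135],60]])

```text
time: 16.2
ee_pos: [0.5511, -0.0666, 0.1904]
tcp_rot: [-89.9, -0.1, -37.0]
wrist_force: [-0.1, 0.3, -0.9]
opening: 0.0515
```

play_rows(moves=[[[0,0,0],[-0.035,0.01,0.022],60],[[0,0,0],[-0.0543,0.02,0.035],60],[[0,0,0],[-0.0543,0.03,0.035],60],[[0,0,0],[-0.0543,0.039,0.035],60],[[0,0,0],[-0.0543,0.039,0.035],60]])

```text
time: 16.7
ee_pos: [0.529, -0.0082, 0.1488]
tcp_rot: [-90.1, 0.1, -37.0]
wrist_force: [-0.4, 0.4, 0.0]
opening: 0.0513
```

Run:
```python
from h import *
from workcell import get_obs
o=get_obs();print(o["time"],o["ee_pos"],o["tcp_rot"],o["wrist_force"],tool([.5292,-.0072,.0926],-37,o["ee_pos"]))
```

```text
16.7 [ 0.52897369 -0.00822021  0.14880785] [-9.00681780e+01  7.36861497e-02 -3.70385443e+01] [-0.36497161  0.40786642  0.02863575] [-0.0004  0.0562  0.001 ]
```

play_rows(moves=[[[0,0,0],[0,0.02,0],60],[[0,0,0],[0,0.04,0],60],[[0,0,0],[0,0.057,0],60],[[0,0,0],[0,0.057,0],60],[[0,0,0],[0,0.057,0],40]])

```text
time: 17.2
ee_pos: [0.5295, -0.0083, 0.0936]
tcp_rot: [-90.0, 0.0, -37.1]
wrist_force: [0.1, 0.2, 0.4]
opening: 0.0381
```

play_rows(moves=[[[0,0,0],[0,0,0],30],[[0,0,0],[0,0,0],20],[[0,0,0],[0,0,0],0],[[0,0,0],[0,0,0],0],[[0,0,0],[0,0,0],0]])

```text
time: 17.7
ee_pos: [0.5297, -0.0074, 0.0943]
tcp_rot: [-89.9, -0.1, -37.0]
wrist_force: [-2.3, -0.1, 6.4]
opening: 0.0148
```

```bash
cat > ang.py <<'E'
from workcell import get_obs
import numpy as np
o=get_obs();e=o["ee_pos"]-[.5527,-.0270,0];print(o["time"],o["ee_pos"],o["wrist_force"],np.hypot(*e[:2]),np.degrees(np.arctan2(e[1],e[0]))%360)
E
python3 ang.py
```

```text
17.7 [ 0.529659   -0.0074193   0.09426259] [-2.29600305 -0.10033578  6.43790903] 0.030237252925193775 139.64145736983133
```

play_rows(moves=[[[0,0,0],[0,0,0.001],0],[[0,0,0],[0,0,0.002],0],[[0,0,0],[0,0,0.0027],0],[[0,0,0],[0,0,0.0027],0],[[0,0,0],[0,0,0.0027],0]])

```text
time: 18.2
ee_pos: [0.5311, -0.0056, 0.0942]
tcp_rot: [-90.0, -0.1, -37.0]
wrist_force: [-2.7, -1.6, 6.2]
opening: 0.0145
```

```bash
python3 ang.py; python3 cap.py g scene
python3 - <<'E'
from rect import *
c=np.load("scene0.npz")
# carriage displacement from board features (z .078) between held frames e and g
kw=dict(x0=-45,x1=35,y0=-80,y1=20,s=10)
def R(f): 
    r=rect(c,np.load(f),.078,**kw); return cv2.GaussianBlur((r[...,1]-r[...,0]).astype(np.float32),(0,0),6)
for a,b in (("scene_c","scene_f"),("scene_d","scene_e"),("scene_e","scene_g"),("scene_f","scene_g"),("scene_avg0","scene_b")):
    A,B=R(a+".npy"),R(b+".npy");print(a,b,np.array(cv2.phaseCorrelate(A,B,cv2.createHanningWindow(A.shape[::-1],cv2.CV_32F))[0])/10)
E
```

```text
18.2 [ 0.53113413 -0.00559524  0.09419998] [-2.67843382 -1.59751287  6.19853268] 0.03038503566058268 135.21482008639654
18.4 [ 0.53115786 -0.00559277  0.09424091] [-8.99862143e+01 -8.49061932e-02 -3.70037791e+01] [-3.3794592  -1.22956719  6.70858678]
scene_c scene_f [ 0.0164075  -0.01297096]
scene_d scene_e [-0.00823156  0.00978505]
scene_e scene_g [-0.00887665 -0.00217739]
scene_f scene_g [ 0.00920587 -0.00045754]
scene_avg0 scene_b [ 1.86015412e+01 -1.15491941e-02]
```

View pics/d_scene_g.png

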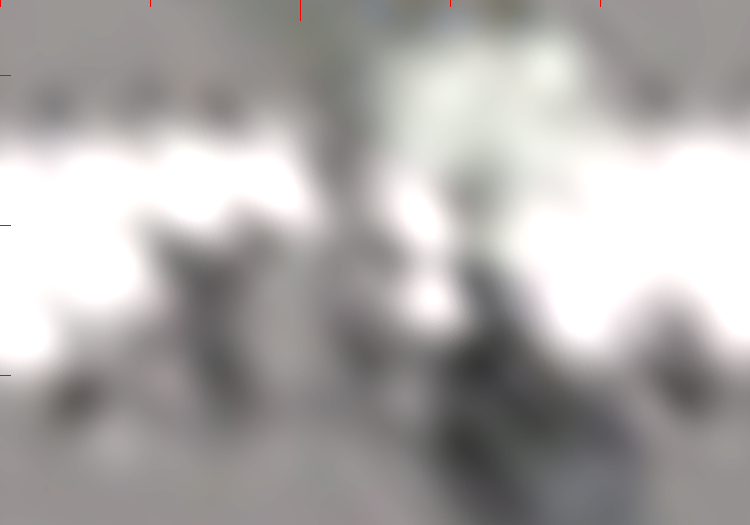

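play_rows(moves=[[[0,0,0],[0,0,0],25],[[0,0,0],[0,0,0],50],[[0,0,0],[0,0,0],60],[[0,0,0],[0,-0.04,0],60],[[0,0,0],[0,-0.08,0],60]])

```text
time: 18.9
ee_pos: [0.53, -0.0053, 0.1729]
tcp_rot: [-90.1, 0.1, -37.0]
wrist_force: [1.1, -0.5, 0.9]
opening: 0.051
```

play_rows(moves=[[[0,0,0],[0.04,-0.026,-0.027],60],[[0,0,0],[0.08,-0.026,-0.054],60],[[0,0,0],[0.12,-0.026,-0.081],60],[[0,0,0],[0.16,-0.026,-0.108],60],[[0,0,0],[0.2,-0.026,-0.135],60]])

```text
time: 19.4
ee_pos: [0.6097, -0.2355, 0.199]
tcp_rot: [-90.0, -0.0, -37.0]
wrist_force: [0.4, 0.7, -0.5]
opening: 0.0512
```

play_rows(moves=[[[0,0,0],[0.035,0,-0.024],60],[[0,0,0],[0.055,0,-0.036],60],[[0,0,0],[0.055,0,-0.036],60],[[0,0,0],[0.055,0,-0.036],60],[[0,0,0],[0.055,0,-0.036],60]])

```text
time: 19.9
ee_pos: [0.6315, -0.2944, 0.1993]
tcp_rot: [-90.0, 0.0, -37.0]
wrist_force: [-1.0, -0.2, -0.7]
opening: 0.0513
```

```bash
sed -i 's/Y=np.radians(12.9)/Y=np.radians(13.9)/' rect.py; python3 cap.py h top scene
python3 - <<'E'
from rect import *
kw=dict(x0=40,x1=85,y0=-40,y1=20,s=10)
ys=20-np.arange(600)/10
c=np.load("top0.npz")
for f in ("top_c","top_f","top_h"):
    r=rect(c,np.load(f+".npy"),.0515,**kw);g=r.mean(2)
    print(f,[(x,round(float(ys[250+np.argmin(g[int((85-x)*10)-4:int((85-x)*10)+5].mean(0)[250:450])]),1)) for x in (57,56,55,54,52,50,48)])
    for x in (76,74,68,66,65,64,63,62,61,60,59):
        i=int((85-x)*10);S=(r[...,0]-r[...,2])[i-3:i+4].mean(0);p=g[i-3:i+4].mean(0)
        def half(p,sg):
            p=sg*p;k=300+np.argmax(p[300:400]);l,rr=p[180:220].mean(),p[430:460].mean()
            a=k-np.argmax(p[k:200:-1]<(p[k]+l)/2);b=k+np.argmax(p[k:460]<(p[k]+rr)/2);return round(float(ys[a]),1),round(float(ys[b]),1),round(float(ys[a]+ys[b])/2,2)
        print(x,"sat",half(S,1 if x>70 else -1),"g",half(p,-1))
E
```

```text
20.3 [ 0.63162136 -0.29502971  0.1994282 ] [-8.99965898e+01 -1.80942959e-02 -3.69748995e+01] [0.30110596 0.62072688 0.02090308]
top_c [(57, -19.0), (56, -18.9), (55, -19.0), (54, -19.2), (52, -19.1), (50, -19.1), (48, -18.8)]
76 sat (-9.7, -18.5, -14.1) g (-10.4, -19.4, -14.9)
74 sat (-9.8, -18.4, -14.1) g (-9.2, -19.9, -14.55)
68 sat (-7.5, -20.6, -14.05) g (-7.7, -21.3, -14.5)
66 sat (-7.5, -20.7, -14.1) g (-7.3, -21.6, -14.45)
65 sat (-8.1, -20.5, -14.3) g (-7.1, -21.5, -14.3)
64 sat (-8.5, -20.4, -14.45) g (-6.9, -21.3, -14.1)
63 sat (-8.4, -20.5, -14.45) g (-6.7, -21.4, -14.05)
62 sat (-8.0, -20.4, -14.2) g (-6.6, -21.2, -13.9)
61 sat (-7.6, -20.5, -14.05) g (-6.4, -21.4, -13.9)
60 sat (-7.9, -20.6, -14.25) g (-12.7, -21.7, -17.2)
59 sat (-9.0, -20.4, -14.7) g (-14.2, -21.8, -18.0)
top_f [(57, -15.6), (56, -15.6), (55, -15.7), (54, -15.5), (52, -15.5), (50, -15.5), (48, -15.7)]
76 sat (-9.8, -18.4, -14.1) g (-10.8, -19.2, -15.0)
74 sat (-9.8, -18.1, -13.95) g (-9.2, -19.6, -14.4)
68 sat (-7.2, -20.0, -13.6) g (-7.9, -21.6, -14.75)
66 sat (-8.1, -20.8, -14.45) g (-7.4, -21.8, -14
[... 343 characters left out ...]
8) g (-12.5, -20.9, -16.7)
top_h [(57, -14.8), (56, -14.8), (55, -14.8), (54, -14.8), (52, -15.2), (50, -15.2), (48, -15.4)]
76 sat (-9.9, -18.4, -14.15) g (-10.7, -19.1, -14.9)
74 sat (-9.9, -18.4, -14.15) g (-9.1, -19.6, -14.35)
68 sat (-9.0, -20.8, -14.9) g (-8.1, -21.2, -14.65)
66 sat (-8.4, -21.5, -14.95) g (-7.5, -21.5, -14.5)
65 sat (-8.1, -21.5, -14.8) g (-7.3, -21.3, -14.3)
64 sat (-8.1, -21.3, -14.7) g (-7.1, -21.2, -14.15)
63 sat (-8.4, -21.4, -14.9) g (-6.6, -21.2, -13.9)
62 sat (-8.7, -21.4, -15.05) g (-6.2, -21.2, -13.7)
61 sat (-8.8, -21.7, -15.25) g (-5.7, -21.2, -13.45)
60 sat (-9.1, -21.4, -15.25) g (-5.5, -21.2, -13.35)
59 sat (-9.4, -18.3, -13.85) g (-11.8, -20.7, -16.25)
```

View pics/d_scene_h.png

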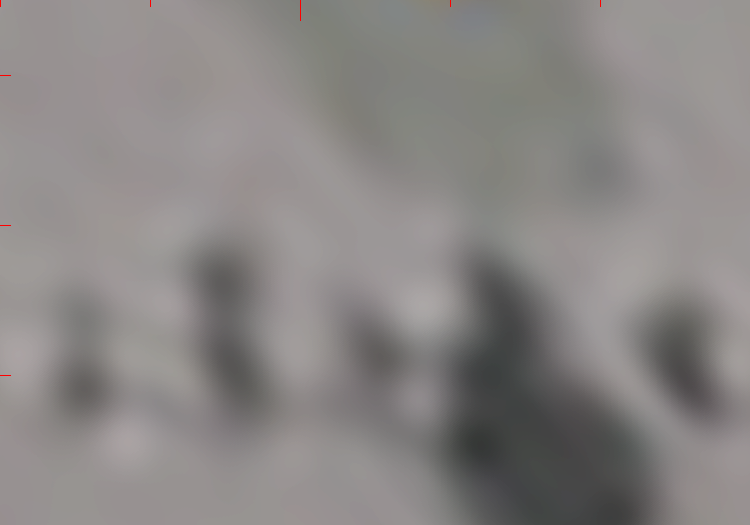

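View pics/d_top_h.png

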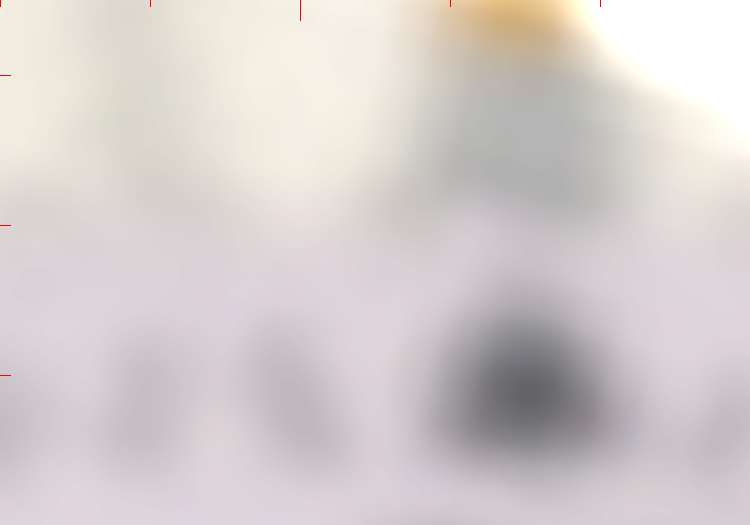

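View pics/z_top_h.png

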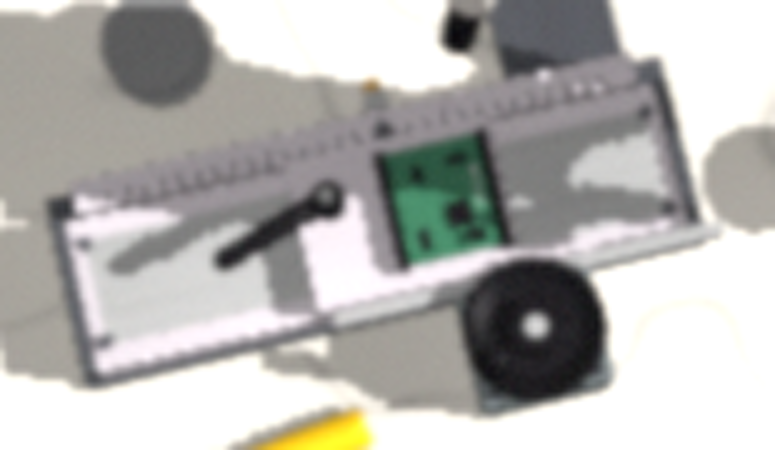

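Run:
```python
from rect import *
t=np.load("top0.npz");s=np.load("scene0.npz")
im=np.load("top_h.npy").mean(2);
m=(im<48).astype(np.uint8)*255
m2=np.zeros_like(m);m2[160:188,205:242]=m[160:188,205:242]
cs,_=cv2.findContours(m2,cv2.RETR_EXTERNAL,cv2.CHAIN_APPROX_NONE);k=max(cs,key=cv2.contourArea);print(cv2.boundingRect(k),cv2.minAreaRect(k))
print("\n".join("%d "%y+"".join("%4d"%v for v in im[y,208:243]) for y in range(163,188)))
sm=np.load("scene_h.npy")[235:262,272:315]
cv2.imwrite("pics/lev.png",cv2.resize(np.clip(sm[:,:,::-1]*2.2,0,255).astype(np.uint8),None,fx=16,fy=16,interpolation=cv2.INTER_CUBIC))
```

```text
(214, 168, 24, 15) ((225.4000244140625, 174.8000030517578), (4.472135543823242, 26.832815170288086), 63.43495178222656)
163   97  96  96  95  90  91  95  94  86  90  94  90  83  87  88  78  78  85  89  95 100 100 101 100  99  99 100  99  99  99  99  99  99  99  98
164   96  89  90  95  88  85  90  91  85  89  91  86  80  83  86  81  81  85  89  96  99 100 100 100 100 100  98  98  98  99  99  99  99  99  98
165   94  84  86  93  88  80  82  82  79  83  85  84  85  90  95  94  95  95  96  99 100 100  99  99  99  95  91  87  89  93  97  99  99  98  98
166   91  81  80  83  82  82  83  82  83  89  93  94  95  98 100 100 101 101 100  98 100 100 100  98  93  81  68  62  64  76  89  96  99  98  99
167   83  81  78  81  88  95  97  93  95  98  99 101 100 101 101 101 101 101  99  97  98  99  99  94  78  62  60  59  50  54  73  92  99  99  98
168   87  91  91  93  97 101 102 100  99 100 101 101 101 101 100  99  99  97  94  92  94  98  94  81  62  57  68  72  56  42  65  95 110 106 100
169   95  98 100  99 102 101 102 101 101 101 100  99  98  97  95  93  90  89  86  86  89  89  77  58  42  50  
[... 1944 characters left out ...]
  90  67  66  84 108 123 135 142 141 130 108  91  87  86  86  85  88  95 123 153 169 171 170 170 171 171 171 171 171 170
184  144 144 144 143 136 125 113 115 124 134 140 143 144 143 135 112  92  88  87  86  87  88  90 109 148 167 171 171 172 172 172 172 172 172 173
185  144 143 145 144 143 140 138 139 141 143 143 144 144 144 137 115  94  88  88  86  88  87  88 105 148 169 172 173 173 173 173 173 173 173 173
186  143 144 143 143 143 143 142 142 144 144 145 144 145 145 138 115  92  88  86  86  87  88  87 103 143 167 173 173 173 174 173 172 173 173 172
187  142 142 142 143 143 143 142 143 144 144 145 145 145 144 140 119  98  89  88  87  88  87  89  99 131 160 172 174 175 173 174 173 172 173 173
```

View pics/lev.png

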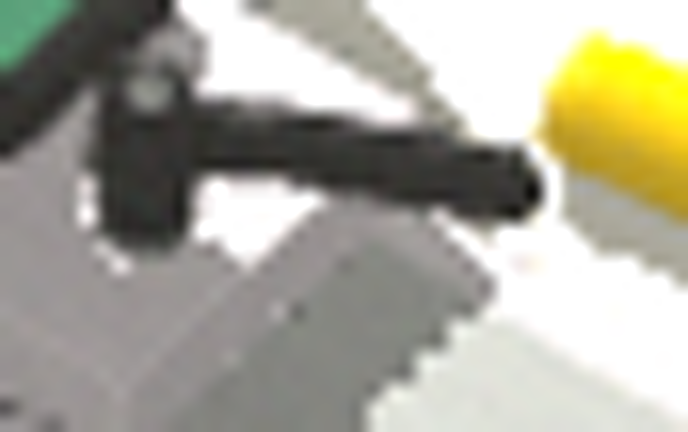

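Run:
```python
from rect import *
t=np.load("top0.npz");s=np.load("scene0.npz")
h=P(t,234.6,169.3,.098);p=P(t,215.8,180.3,.098)
S=lambda a,b:((a+.5)/16-.5+272,(b+.5)/16-.5+235)
hs=P(s,*S(150,95),.098);ps=P(s,*S(505,180),.098)
print(h,p,np.hypot(*(p-h)[:2]),np.degrees(np.arctan2(*(p-h)[1::-1])));print(hs,ps,np.hypot(*(ps-hs)[:2]),np.degrees(np.arctan2(*(ps-hs)[1::-1])))
```

```text
[0.61783594 0.08546514 0.098     ] [0.58785921 0.13504155 0.098     ] 0.057934651821795635 121.15955365557998
[0.61992024 0.08722954 0.098     ] [0.58404101 0.13855687 0.098     ] 0.06262438370927609 124.95462035501342
```

play_rows(moves=[[[0,-8,0],[-0.034,0.0,0.031],30],[[0,-16,0],[-0.068,0.0,0.062],0],[[0,-24,0],[-0.102,0.0,0.093],0],[[0,-32,0],[-0.136,0.0,0.124],0],[[0,-40,0],[-0.17,0.0,0.155],0]])

```text
time: 20.8
ee_pos: [0.5884, -0.0676, 0.1993]
tcp_rot: [-90.0, -0.0, 3.3]
wrist_force: [1.6, 0.0, 0.5]
opening: -0.0003
```

Run:
```python
from h import *
from workcell import get_obs
o=get_obs();print(o["time"],o["ee_pos"],o["tcp_rot"],o["opening"],tool([.5545,.1212,.16],3,o["ee_pos"]))
```

```text
20.8 [ 0.58842279 -0.06758423  0.19930765] [-9.00006736e+01 -2.64275460e-02  3.31937243e+00] -0.0002502102962080677 [-0.024   0.0393  0.1903]
```

play_rows(moves=[[[0,-8,0],[-0.006,0.0,0.045],0],[[0,-16,0],[-0.012,0.0,0.09],0],[[0,-24,0],[-0.018,0.01,0.135],0],[[0,-29.5,0],[-0.024,0.03,0.178],0],[[0,-29.5,0],[-0.024,0.03,0.178],0]])

```text
time: 21.3
ee_pos: [0.5538, 0.1114, 0.1669]
tcp_rot: [-89.9, 0.1, 33.0]
wrist_force: [-0.0, -1.0, -0.8]
opening: 0.0001
```

play_rows(moves=[[[0,0,0],[0,0,0],0],[[0,0,0],[0,0,0],0],[[0,0,0],[0,0,0],0],[[0,0,0],[0,0,0],0],[[0,0,0],[0,0,0],0]])

```text
time: 21.8
ee_pos: [0.5561, 0.1065, 0.1694]
tcp_rot: [-90.0, -0.0, 32.4]
wrist_force: [-0.4, 0.9, 0.2]
opening: -0.0
```

Run:
```python
from h import *
from workcell import get_obs
o=get_obs();print(o["time"],o["ee_pos"],o["tcp_rot"],o["wrist_force"],tool([.5545,.1212,.088],32.5,o["ee_pos"]))
```

```text
21.8 [0.5561227  0.10648413 0.16936537] [-9.00062509e+01 -1.70861626e-02  3.24167870e+01] [-0.40908347  0.85526883  0.16011905] [0.0065 0.0814 0.0133]
```

Descend to lever height, beside the rod.

play_rows(moves=[[[0,0,0],[0.003,0.02,0.013],0],[[0,0,0],[0.003,0.045,0.013],0],[[0,0,0],[0.003,0.065,0.013],0],[[0,0,0],[0.003,0.081,0.013],0],[[0,0,0],[0.003,0.081,0.013],0]])

```text
time: 22.3
ee_pos: [0.5502, 0.1192, 0.0859]
tcp_rot: [-89.9, 0.2, 32.5]
wrist_force: [-1.1, 0.2, -0.7]
opening: -0.0004
```

Run:
```python
from h import *
from workcell import get_obs,camera
c=camera("scene");cv2.imwrite("pics/lv1.png",cv2.resize(cv2.convertScaleAbs(c["img"][180:280,240:370,::-1],alpha=2),None,fx=6,fy=6,interpolation=cv2.INTER_CUBIC))
o=get_obs();print(o["time"],o["ee_pos"],o["tcp_rot"],o["wrist_force"])
e=o["ee_pos"][:2]-[.6185,.0863];a=np.radians(122.5);print("along",e@[np.cos(a),np.sin(a)],"perp cw",e@[np.sin(a),-np.cos(a)])
```

```text
22.35 [0.55089936 0.11937832 0.08753598] [-89.96509948   0.092434    32.46906847] [-0.2690794   0.64684981  0.52761186]
along 0.06421977340040601 perp cw -0.03924083425689099
```

View pics/lv1.png

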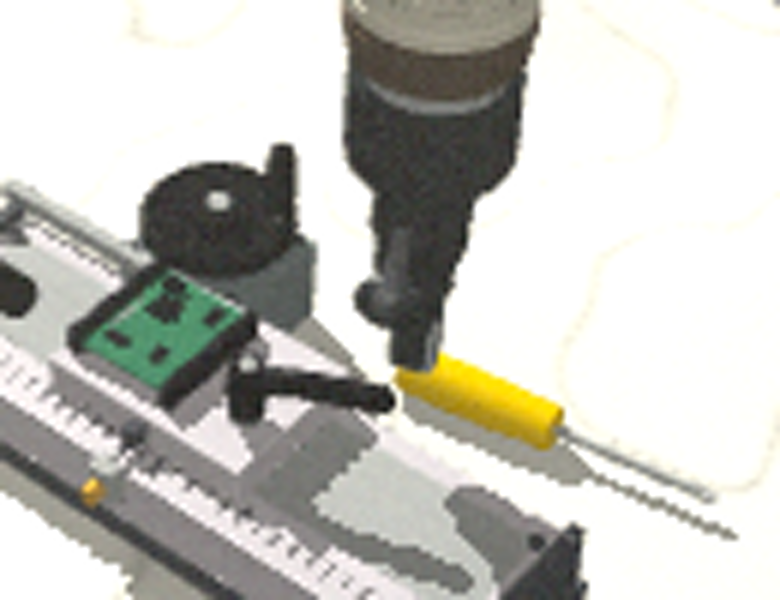

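play_rows(moves=[[[0,0,0],[0.005,0,-0.001],0],[[0,0,0],[0.01,0,-0.001],0],[[0,0,0],[0.015,0,-0.001],0],[[0,0,0],[0.015,0,-0.001],0],[[0,0,0],[0.015,0,-0.001],0]])

```text
time: 22.85
ee_pos: [0.5647, 0.1272, 0.0882]
tcp_rot: [-90.0, 0.0, 32.5]
wrist_force: [-0.9, 0.4, -0.0]
opening: -0.0001
```

```bash
cat > arc.py <<'E'
import sys,json,numpy as np
D,R,st,n=map(float,sys.argv[1:5])
print(json.dumps([[[0,round(st*k,2),0],[round(-D*np.cos(a)+R*np.sin(a)+D,4),0,round(R*np.cos(a)+D*np.sin(a)-R,4)],0] for k in range(1,6) for a in [np.radians(st*k)]]))
E
cat > lev.py <<'E'
from workcell import get_obs
import numpy as np
o=get_obs();e=o["ee_pos"][:2]-[.6185,.0863];y=np.radians(o["tcp_rot"][2]);x=np.array([np.cos(y),np.sin(y)]);z=np.array([-np.sin(y),np.cos(y)])
print(o["time"],o["ee_pos"],o["tcp_rot"][2],"D",-e@x,"R",e@z,"F push %.1f along %.1f z %.1f"%(o["wrist_force"][:2]@x,o["wrist_force"][:2]@z,o["wrist_force"][2]))
E
python3 lev.py; for s in 4.5 2 1.2 0.8; do python3 arc.py 0.022 0.063 $s 1; done
```

```text
22.85 [0.56472311 0.12716141 0.0882466 ] 32.510531405918364 D 0.023388505692431345 R 0.06336076858677675 F push -0.6 along 0.9 z -0.0
[[[0, 4.5, 0], [0.005, 0, 0.0015], 0], [[0, 9.0, 0], [0.0101, 0, 0.0027], 0], [[0, 13.5, 0], [0.0153, 0, 0.0034], 0], [[0, 18.0, 0], [0.0205, 0, 0.0037], 0], [[0, 22.5, 0], [0.0258, 0, 0.0036], 0]]
[[[0, 2.0, 0], [0.0022, 0, 0.0007], 0], [[0, 4.0, 0], [0.0044, 0, 0.0014], 0], [[0, 6.0, 0], [0.0067, 0, 0.002], 0], [[0, 8.0, 0], [0.009, 0, 0.0024], 0], [[0, 10.0, 0], [0.0113, 0, 0.0029], 0]]
[[[0, 1.2, 0], [0.0013, 0, 0.0004], 0], [[0, 2.4, 0], [0.0027, 0, 0.0009], 0], [[0, 3.6, 0], [0.004, 0, 0.0013], 0], [[0, 4.8, 0], [0.0053, 0, 0.0016], 0], [[0, 6.0, 0], [0.0067, 0, 0.002], 0]]
[[[0, 0.8, 0], [0.0009, 0, 0.0003], 0], [[0, 1.6, 0], [0.0018, 0, 0.0006], 0], [[0, 2.4, 0], [0.0027, 0, 0.0009], 0], [[0, 3.2, 0], [0.0036, 0, 0.0011], 0], [[0, 4.0, 0], [0.0044, 0, 0.0014], 0]]
```

play_rows(moves=[[[0,4,0],[0.0045,0,0.0014],0],[[0,8,0],[0.009,0,0.0024],0],[[0,12,0],[0.0136,0,0.0032],0],[[0,16,0],[0.0182,0,0.0036],0],[[0,20,0],[0.0229,0,0.0037],0]])

```text
time: 23.35
ee_pos: [0.5814, 0.1427, 0.0881]
tcp_rot: [-90.0, 0.1, 12.4]
wrist_force: [-3.1, 1.0, 0.8]
opening: 0.0003
```

```bash
python3 lev.py
python3 - <<'E'
from h import *
from workcell import camera
c=camera("scene");cv2.imwrite("pics/lv2.png",cv2.resize(cv2.convertScaleAbs(c["img"][180:280,240:370,::-1],alpha=2),None,fx=6,fy=6,interpolation=cv2.INTER_CUBIC))
E
```

```text
23.35 [0.58139094 0.14269499 0.08814007] 12.350321858176322 D 0.024188045064819384 R 0.06302710143653756 F push -2.8 along 1.6 z 0.8
```

View pics/lv2.png

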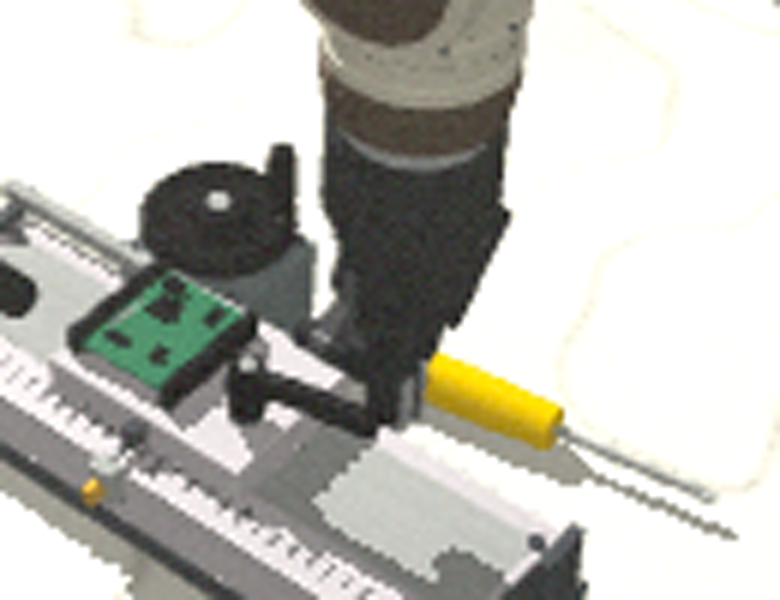

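play_rows(moves=[[[0,1.2,0],[0.0013,0,0.0004],0],[[0,2.4,0],[0.0027,0,0.0009],0],[[0,3.6,0],[0.004,0,0.0013],0],[[0,4.8,0],[0.0053,0,0.0016],0],[[0,6.0,0],[0.0067,0,0.002],0]])

```text
time: 23.9
ee_pos: [0.588, 0.1459, 0.0882]
tcp_rot: [-90.0, 0.0, 6.4]
wrist_force: [-3.0, 1.7, 0.6]
opening: -0.0
```

play_rows(moves=[[[0,1.2,0],[0.0013,0,0.0004],0],[[0,2.4,0],[0.0027,0,0.0009],0],[[0,3.6,0],[0.004,0,0.0013],0],[[0,4.8,0],[0.0053,0,0.0016],0],[[0,6.0,0],[0.0067,0,0.002],0]])

```text
time: 24.4
ee_pos: [0.5946, 0.1487, 0.0881]
tcp_rot: [-90.0, -0.0, 0.4]
wrist_force: [-2.2, 2.1, 0.7]
opening: -0.0004
```

```bash
python3 lev.py
```

```text
24.4 [0.59455905 0.14866943 0.0881449 ] 0.4034913534697236 D 0.023501142956225886 R 0.06253648493607447 F push -2.2 along 2.1 z 0.7
```

Still swinging freely (about 2 N). Continue in the same small steps.

play_rows(moves=[[[0,1.2,0],[0.0013,0,0.0004],0],[[0,2.4,0],[0.0027,0,0.0009],0],[[0,3.6,0],[0.004,0,0.0013],0],[[0,4.8,0],[0.0053,0,0.0016],0],[[0,6.0,0],[0.0067,0,0.002],0]])

```text
time: 24.9
ee_pos: [0.6007, 0.1507, 0.088]
tcp_rot: [-90.0, 0.1, -5.6]
wrist_force: [-6.9, 2.6, 1.4]
opening: 0.0003
```

play_rows(moves=[[[0,1.2,0],[0.0013,0,0.0004],0],[[0,2.4,0],[0.0027,0,0.0009],0],[[0,3.6,0],[0.004,0,0.0013],0],[[0,4.8,0],[0.0053,0,0.0016],0],[[0,6.0,0],[0.0067,0,0.002],0]])

```text
time: 25.4
ee_pos: [0.6066, 0.1524, 0.0878]
tcp_rot: [-90.0, 0.2, -11.6]
wrist_force: [-10.4, 4.0, 1.5]
opening: -0.0001
```

```bash
python3 lev.py
```

```text
25.4 [0.60661616 0.15239692 0.08784031] -11.56677172783027 D 0.024895581945469855 R 0.062371777161686306 F push -11.0 along 1.9 z 1.5
```

play_rows(moves=[[[0,0.8,0],[0.0009,0,0.0003],0],[[0,1.6,0],[0.0018,0,0.0006],0],[[0,2.4,0],[0.0027,0,0.0009],0],[[0,2.4,0],[0.0027,0,0.0009],0],[[0,2.4,0],[0.0027,0,0.0009],0]])

```text
time: 25.9
ee_pos: [0.6092, 0.1529, 0.0878]
tcp_rot: [-90.0, 0.2, -13.9]
wrist_force: [-10.0, 4.8, 2.3]
opening: -0.0
```

```bash
python3 lev.py
```

```text
25.9 [0.60922145 0.15294323 0.08782848] -13.908747070198023 D 0.025025946324958324 R 0.06245889351188063 F push -10.9 along 2.2 z 2.3
```

play_rows(moves=[[[0,0.5,0],[0.0006,0,0.0002],0],[[0,1.0,0],[0.0011,0,0.0004],0],[[0,1.5,0],[0.0017,0,0.0006],0],[[0,2.0,0],[0.0022,0,0.0007],0],[[0,2.5,0],[0.0028,0,0.0009],0]])

```text
time: 26.4
ee_pos: [0.6119, 0.1533, 0.0878]
tcp_rot: [-90.0, 0.2, -16.4]
wrist_force: [-11.4, 5.7, 2.7]
opening: -0.0007
```

```bash
python3 lev.py
```

```text
26.4 [0.61192101 0.1533223  0.08781872] -16.416217902549768 D 0.025252159303370866 R 0.06243076438250874 F push -12.5 along 2.3 z 2.7
```

play_rows(moves=[[[0,0.5,0],[0.0006,0,0.0002],0],[[0,1.0,0],[0.0011,0,0.0004],0],[[0,1.5,0],[0.0017,0,0.0006],0],[[0,2.0,0],[0.0022,0,0.0007],0],[[0,2.5,0],[0.0028,0,0.0009],0]])

```text
time: 26.9
ee_pos: [0.6146, 0.1536, 0.0878]
tcp_rot: [-90.0, 0.3, -18.9]
wrist_force: [-12.8, 6.8, 3.7]
opening: -0.0002
```

```bash
python3 lev.py
```

```text
26.9 [0.61464497 0.15364436 0.08779934] -18.903825512677827 D 0.025465365279612774 R 0.06246309878070199 F push -14.3 along 2.3 z 3.7
```

One more small step (towards ~16 N), then back away the way it came.

play_rows(moves=[[[0,0.5,0],[0.0006,0,0.0002],0],[[0,1.0,0],[0.0011,0,0.0004],0],[[0,1.5,0],[0.0017,0,0.0006],0],[[0,2.0,0],[0.0022,0,0.0007],0],[[0,2.0,0],[0.0022,0,0.0007],0]])

```text
time: 27.4
ee_pos: [0.6169, 0.1538, 0.0878]
tcp_rot: [-90.0, 0.3, -20.9]
wrist_force: [-13.0, 7.7, 4.4]
opening: -0.0002
```

```bash
python3 lev.py
```

```text
27.4 [0.61688874 0.15379899 0.08779967] -20.88792588351796 D 0.025571532417064856 R 0.06248844991295073 F push -14.9 along 2.6 z 4.4
```

play_rows(moves=[[[0,0,0],[-0.004,0,0],0],[[0,0,0],[-0.012,0,0],0],[[0,0,0],[-0.022,0,0],0],[[0,0,0],[-0.03,-0.03,0],0],[[0,0,0],[-0.03,-0.08,0],0]])

```text
time: 27.9
ee_pos: [0.5884, 0.163, 0.1658]
tcp_rot: [-90.2, 0.3, -20.9]
wrist_force: [1.8, -0.0, 0.2]
opening: -0.0001
```

Run:
```python
from h import *
from workcell import get_obs
o=get_obs();print(o["time"],o["ee_pos"],o["tcp_rot"],tool([.6313,-.2955,.20],o["tcp_rot"][2],o["ee_pos"]))
```

```text
27.9 [0.58841488 0.16304293 0.1657761 ] [-90.22844859   0.2695386  -20.90302596] [ 0.2037 -0.0342 -0.4131]
```

play_rows(moves=[[[0,0,0],[0.01,-0.03,-0.04],0],[[0,0,0],[0.025,-0.05,-0.08],0],[[0,0,0],[0.045,-0.05,-0.12],0],[[0,0,0],[0.065,-0.05,-0.16],0],[[0,0,0],[0.085,-0.05,-0.2],0]])

```text
time: 28.4
ee_pos: [0.5988, -0.0556, 0.2187]
tcp_rot: [-90.0, -0.1, -20.9]
wrist_force: [0.7, 0.1, -0.6]
opening: 0.0002
```

play_rows(moves=[[[0,4,0],[0.02,0,-0.042],30],[[0,8,0],[0.04,0,-0.084],60],[[0,12,0],[0.06,0,-0.126],60],[[0,16,0],[0.08,0.0,-0.168],60],[[0,16,0],[0.1,0.01,-0.205],60]])

```text
time: 28.9
ee_pos: [0.6192, -0.2835, 0.2097]
tcp_rot: [-90.0, -0.2, -37.1]
wrist_force: [1.0, 1.1, 1.4]
opening: 0.0512
```

play_rows(moves=[[[0,0,0],[0.018,0.006,-0.005],60],[[0,0,0],[0.018,0.006,-0.005],60],[[0,0,0],[0.018,0.006,-0.005],60],[[0,0,0],[0.018,0.006,-0.005],60],[[0,0,0],[0.018,0.006,-0.005],60]])

```text
time: 29.4
ee_pos: [0.6307, -0.2948, 0.2032]
tcp_rot: [-90.0, -0.1, -36.8]
wrist_force: [0.4, 1.2, 0.2]
opening: 0.051
```

```bash
python3 cap.py i top scene
python3 - <<'E'
from rect import *
kw=dict(x0=40,x1=85,y0=-40,y1=20,s=10)
ys=20-np.arange(600)/10
c=np.load("top0.npz")
for f in ("top_h","top_i"):
    g=rect(c,np.load(f+".npy"),.0515,**kw).mean(2)
    print(f,[(x,round(float(ys[250+np.argmin(g[int((85-x)*10)-4:int((85-x)*10)+5].mean(0)[250:450])]),1)) for x in (57,56,55,54,52,50,48)])
E
```

```text
29.8 [ 0.63071399 -0.29576045  0.20220772] [-9.00001227e+01 -3.48779637e-03 -3.68892467e+01] [-0.51486623 -0.38849199  0.31862382]
top_h [(57, -14.8), (56, -14.8), (55, -14.8), (54, -14.8), (52, -15.2), (50, -15.2), (48, -15.4)]
top_i [(57, -14.5), (56, -14.4), (55, -14.5), (54, -14.5), (52, -15.2), (50, -15.4), (48, -15.7)]
```

View pics/d_scene_i.png

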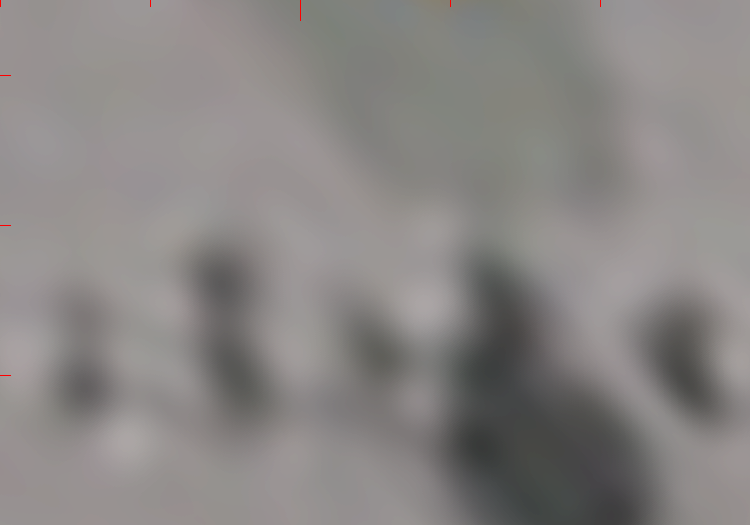

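View pics/z_top_i.png

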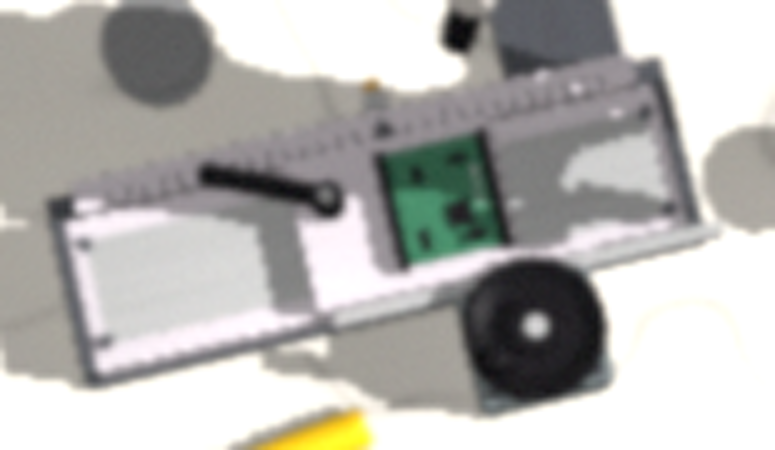

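View pics/d_top_i.png

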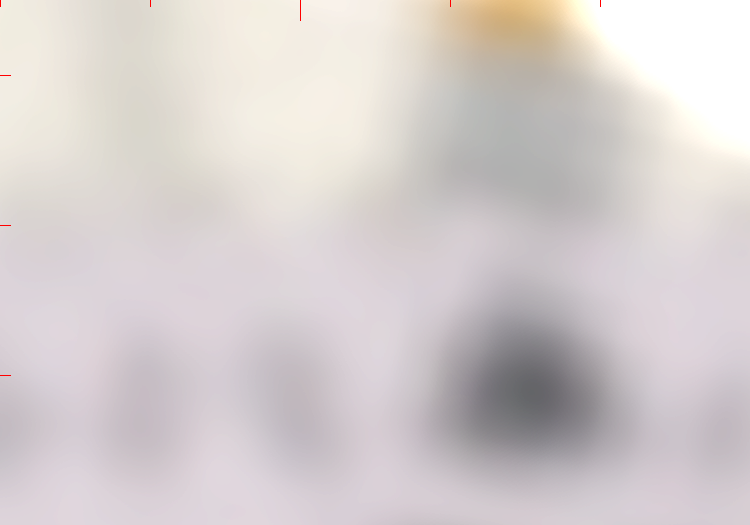

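```bash
python3 -c "
from workcell import job_done
print(job_done())"
```

```text
the job is handed in; nothing more can be done
None
```

The index is set on the mark, the clamp lever is tightened, and the job was handed in at about 30 s of the 61 s allowed.

- **Setting:** I wound the wheel anticlockwise by its grip until the index stood about 7–8 mm short of the mark. I then came up clockwise only. I stopped once about half a millimetre short, let go to look, re-gripped without any measurable shift (139.8° before, 139.6° after), and finished clockwise.
- **Clamp:** I swung the lever clockwise with the shut fingers. It bit after roughly 0.6 rad, and I stopped when the push read 14.9 N. No reading went above about 15 N, then I backed off.
- **Last checks:** The robot was clear of everything. Comparing pictures before and after clamping, the index had not moved beyond measuring error, and nothing else in those views had moved.
- **Where the views disagreed:** At the final setting the two cameras differed slightly. The scene view put the index in line with the tooth or up to 0.3 mm past it. The top view's readings ranged from 0 to about 1 mm short, depending on which part of the blade I measured. I left the setting between the two, so I trust the alignment to about half a millimetre.

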